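# Lay down and pack the microscope sliders

### The arm

A 7-joint arm with a two-finger parallel gripper is mounted at the origin on the work surface. World frame = base frame: x ahead of the robot, y to its left, z up, the work surface at z = 0. Lengths are in m, angles in rad, forces in N, time in s.
With the tool pointing down it reaches from about 0.4 to 0.875 m from the base axis. Payload 6.5 kg.
Tool frame: the origin (TCP) lies between the finger pads; the fingertips stand 17 mm ahead of it and the grasp point (between the pads) lies 2 mm behind it; z points along the fingers, y is the direction in which the jaws open and shut (so a half turn about z gives the same grasp; the last joint's range is limited). The gripper opens to 88 mm and grips with 3 to 60 N. Pads are 18 mm wide; open, the fingers measure 123 mm over their backs; the gripper's body (75 mm by 187 mm) begins 45 mm behind the grasp point.
Start: joints at [-1.251, 0.536, -0.004, 1.538, 0.003, 1.067, -0.071], TCP at [0.245, 0.602, 0.256] pointing down, gripper open.
Joint ranges: [-2.7, 2.7], [-0.37, 2.16], [-1.27, 1.26], [0.24, 2.4], [-1.31, 4.45], [0.19, 1.91], [-2.76, 2.76]. Speed limits (rad/s): [2.39, 2.39, 3.14, 3.14, 3.14, 3.14, 3.14].

### API

Orientations are given as a unit quaternion [x, y, z, w].
In Python, from station import ctrl gives the robot as it stands.
- The arm moves only by the tool jog_arm, never from a script. Its argument "steps" is text: rows parted by semicolons, each of 7 numbers parted by spaces: the shift along the world's x, y, z scaled (see below), then the turn, a rotation vector about the world's x, y, z scaled (see below), then the opening, from -1 (shut) to 1 (fully open), so that 0 is half open. In form: x y z rx ry rz hand; .... A call has 1 to 8 rows; each row shifts and turns the pose as measured when the row begins; what a row does not reach is not made up. The controller multiplies each number of a shift by 50 mm and each number of a turn by 0.12 rad. A row lasts 1/10 s, in which the tool goes at most 50 mm and 8.59 degrees, less where a joint would pass 70% of its speed; a pose out of reach is approached as far as the arm can. A call with a number of a shift or a turn outside -1 to 1 is refused whole. A call with a gripper value outside its range is refused whole. The fingers move at their own pace and stop on an object; "grip_force" is the grip in N (left out, the last holds). Time passes only in rows, so rows that do not move let the fingers close. It gives the time, the measured TCP pose, the force and the opening at its end, in the units of the state.
- ctrl.observe(): the state, without advancing time (a new reading comes with each control period).
- ctrl.camera(name): name is "scene" or "top" or "wrist"; returns a dict with "img" (384x512x3 uint8, blue, green, red), "K" (3x3 intrinsics, pixels), "dist" ([k1, k2, p1, p2, k3] as OpenCV has them; the pictures are not rectified), "world_from_camera" (4x4, takes a point from camera to world coordinates); the wrist camera has in their place "T_tool_cam" (4x4, takes a point from camera to tool coordinates, whose origin is the TCP and whose axes are the flange's). Camera axes: x right, y down, z forward; pixel columns grow to the right and rows downward; lengths in m; the calibration is good to about 2 mm. A picture is of the moment at which its call begins: read the wrist's pose just before it. There is no depth.
- ctrl.finish_job(): hands the job in, once; it reports no verdict.
Trained networks look in the newest picture that a camera, given by its name, has taken for a name from the list of things; names that differ only in an ending like _2 or _b are one class to them, and where a whole thing is asked for, a point or a joint stands for the part that bears it (a point fixed in the world has none). Each returns a list of dicts, best first, with "conf" (0 to 1); they miss things now and then, are a little off and sometimes report something else, mostly with a low value. They report only what shows in the picture. A call takes as long as a camera call.
- ctrl.silhouettes(camera, label): "pixels" (384x512 bool, what is visible of it) and "extent" ([centre column, centre row, width, height] in pixels, round what is visible of it).
The state is a dict: "t": time; "qpos": joint angles; "joint_velocities": joint speeds; "tau": joint torques, N m; "ee_pos": TCP position; "orientation": TCP orientation; "wrist_force": force on the tool from outside, world axes, zero at the start; "moment": the same for the moment, N m; "grip_width": finger opening in m.
Only numpy, scipy, OpenCV 4.12 (cv2) and the standard library are available. Lean on these libraries where they do the work, as an engineer would, in place of code of your own. Each camera call takes 0.05 s, during which the arm holds its last target.

### The job

Some microscope sliders have been left standing on edge on the mat. Tip each one over onto its flat face with a light push (never pinch one across its glass faces while it stands), then take it by its long edges and lay it right down in a pocket of its own length in the case, one to a pocket, either face up. When all of them are in, swing the lid over and press its front edge down until it is fully shut, and leave the other things on the bench where they are.

Things in the scene. Friction and masses are not known exactly. Their poses are not given: they have to be found in the camera images.
- bar_1: Long slider: a bright aluminium bar 130 x 38 x 12 mm with square ends and a row of four round dark glass windows in a darker milled panel; about 160 g. Starts standing on a long edge on the mat. Origin at its centre; x along its length, y through its 12 mm thickness (level while standing, vertical when flat), z across its 38 mm width. Both faces alike, either may lie up. None if absent.
- bar_2: Long slider: a bright aluminium bar 130 x 38 x 12 mm with square ends and a row of four round dark glass windows in a darker milled panel; about 160 g. Starts standing on a long edge on the mat. Origin at its centre; x along its length, y through its 12 mm thickness (level while standing, vertical when flat), z across its 38 mm width. Both faces alike, either may lie up. None if absent.
- slide_1: Short slider: a dark steel-coloured bar 90 x 38 x 12 mm with half-round ends and two round windows, one pale, one dark; about 110 g. Starts standing on a long edge on the mat. Origin at its centre; x along its length, y through its 12 mm thickness (level while standing, vertical when flat), z across its 38 mm width. Both faces alike, either may lie up. None if absent.
- slide_2: Short slider: a dark steel-coloured bar 90 x 38 x 12 mm with half-round ends and two round windows, one pale, one dark; about 110 g. Starts standing on a long edge on the mat. Origin at its centre; x along its length, y through its 12 mm thickness (level while standing, vertical when flat), z across its 38 mm width. Both faces alike, either may lie up. None if absent.
- mat: Grey-green rubber mat, 300 (x) x 360 (y) x 4 mm, fixed, flat on the bench; origin at the centre of its underside, so its top is 4 mm above the origin. The sliders stand on it.
- case: Shallow black case, 164 (x) x 308 (y) mm, fixed; walls 4 mm thick, 24 mm high. Origin: centre of its underside, x from lid hinge to front. Grey insert (ribs 16 mm, floor 6 mm above the bench): 4 pockets side by side along y at 66 mm pitch, lengths along x. A finger trough as deep as the pockets and 56 mm long in x crosses their middles. A seated slider stands 2 mm proud of the ribs.
- pocket_long_1 (a point): Centre of the floor of a long pocket (136 x 43 x 10 mm, for a 130 mm slider), 6 mm above the bench; axes as the case's. A slider fully down has its centre 6 mm above this point.
- pocket_long_2 (a point): Centre of the floor of a long pocket (136 x 43 x 10 mm, for a 130 mm slider), 6 mm above the bench; axes as the case's. A slider fully down has its centre 6 mm above this point.
- pocket_short_1 (a point): Centre of the floor of a short pocket (96 x 43 x 10 mm, for a 90 mm slider), 6 mm above the bench; axes as the case's. A slider fully down has its centre 6 mm above this point.
- pocket_short_2 (a point): Centre of the floor of a short pocket (96 x 43 x 10 mm, for a 90 mm slider), 6 mm above the bench; axes as the case's. A slider fully down has its centre 6 mm above this point.
- lid (a joint): Angle of the case's black lid: 0 shut (level on the walls), growing as it opens up and over towards the hinge (robot's) side; starts at 1.7 to 2.0, stop at 2.05. The hinge is stiff: the lid stays where it is left and needs about 6 N at its front edge to turn. A slider lying up on a rib keeps it from closing.
- lid_hinge (a point): Middle of the lid's hinge line, on the upper edge of the case's wall on the robot's side, 24 mm above the bench; axes as the case's, the hinge line runs along y.
- lid_edge (a point): Middle of the lid's front (free) edge, on its outer (top) face. The lid is a flat panel 168 mm from hinge to front edge, 308 mm wide, 8 mm thick: its inner face passes through the hinge line, and its outer face faces up when shut. A small tab sticks out 9 mm beyond the edge.
- eyepiece: Bystander: black eyepiece standing on the bench, 44 mm across, 66 mm high; origin at the centre of its foot.
- objective: Bystander: bright objective lens standing on the bench, 32 mm across, 56 mm high; origin at the centre of its foot.
- cleaner: Bystander: white bottle of lens cleaner, 50 mm across, 120 mm high; origin at the centre of its foot.
- blower: Bystander: black rubber air blower standing on its foot, nozzle up, 60 mm across, 125 mm high; origin at the centre of its foot.

How it is judged:
On the way, in this order (a step that is already met when the one before it is completed fails the run):
1. no slider stands on edge any more: all have been tipped onto a flat face (angle between the y axis of each of bar_1, bar_2, slide_1, slide_2 and the z axis of case, either way round below 0.2 rad), for 0.1 s.
2. every slider lies fully down in a pocket of its own length, the lid still open ((horizontal distance between bar_1 and pocket_long_1 below 0.009 m or horizontal distance between bar_1 and pocket_long_2 below 0.009 m) and z of each of bar_1, bar_2, slide_1, slide_2 in the frame of pocket_long_1 below 0.009 m and angle between the y axis of each of bar_1, bar_2, slide_1, slide_2 and the z axis of case, either way round below 0.1 rad and (horizontal distance between bar_2 and pocket_long_1 below 0.009 m or horizontal distance between bar_2 and pocket_long_2 below 0.009 m) and (horizontal distance between slide_1 and pocket_short_1 below 0.009 m or horizontal distance between slide_1 and pocket_short_2 below 0.009 m) and (horizontal distance between slide_2 and pocket_short_1 below 0.009 m or horizontal distance between slide_2 and pocket_short_2 below 0.009 m) and value of joint lid above 0.5 rad), for 0.2 s.
3. the lid is pressed fully shut by the robot (value of joint lid below 0.035 rad and contact force between anything else and lid above 3 N), for 0.1 s.
At the end, for the whole second after the job is handed in: Every slider that is present lies flat (within 0.1 rad) in a pocket of its own length, its centre within 9 mm of the pocket's centre in plan and at most 9 mm above the pocket floor (6 mm when fully down), at rest, and the lid is shut (joint below 0.035 rad) ((horizontal distance between bar_1 and pocket_long_1 below 0.009 m or horizontal distance between bar_1 and pocket_long_2 below 0.009 m) and z of each of bar_1, bar_2, slide_1, slide_2 in the frame of pocket_long_1 below 0.009 m and angle between the y axis of each of bar_1, bar_2, slide_1, slide_2 and the z axis of case, either way round below 0.1 rad and (horizontal distance between bar_2 and pocket_long_1 below 0.009 m or horizontal distance between bar_2 and pocket_long_2 below 0.009 m) and (horizontal distance between slide_1 and pocket_short_1 below 0.009 m or horizontal distance between slide_1 and pocket_short_2 below 0.009 m) and (horizontal distance between slide_2 and pocket_short_1 below 0.009 m or horizontal distance between slide_2 and pocket_short_2 below 0.009 m) and value of joint lid below 0.035 rad and linear speed of each of bar_1, bar_2, slide_1, slide_2 below 0.02 m/s); the robot touches nothing.
It fails at once if a slider is pushed harder than 20 N, or pinched, by the fingers while it stands on edge ((angle between bar_1's own y axis and vertical between 1 and 2.14 rad and contact force between the fingers and bar_1 above 20 N) or (angle between bar_2's own y axis and vertical between 1 and 2.14 rad and contact force between the fingers and bar_2 above 20 N) or (angle between slide_1's own y axis and vertical between 1 and 2.14 rad and contact force between the fingers and slide_1 above 20 N) or (angle between slide_2's own y axis and vertical between 1 and 2.14 rad and contact force between the fingers and slide_2 above 20 N)).
It fails at once if a bystander (eyepiece, objective, cleaner, blower) is moved more than 30 mm (distance of any of eyepiece, objective, cleaner, blower from where it was at the start of the episode above 0.03 m).
Of bar_1, bar_2, slide_1, slide_2 only 3 to 4 are there at a start; the rules pass over those that are not, and their reading is None.
At some moment in a run one of bar_1, bar_2, slide_1, slide_2 may be knocked a few centimetres aside while the robot is not near it.
It also fails if it takes over 210 s, if anything falls off the work surface, if the arm or the gripper's body presses on something with over 40 N, if the wrist force passes 120 N, or if a joint passes its speed limit or range.

## Working session

There is one attempt and no reset: what is moved stays moved. The work goes in short steps, Python scripts to look and compute and a tool call to move; the robot and the scene stay as the last step left them, time stands still between calls to the robot, and variables do not carry over. Pictures are saved under pics/ and viewed, and the job is handed in when it is done.

Besides the shell and the picture viewer there is one more tool, called after ">>>" as name(argument=value, ...) on one line, values as JSON. jog_arm: Moves the arm, as the interface text tells. Its arguments: {"type":"object","properties":{"steps":{"type":"string"},"grip_force":{"type":"number"}},"required":["steps"]}

```bash
ls; mkdir -p pics; python3 - <<'E'
from station import ctrl
import cv2
s=ctrl.observe(); print({k:s[k] for k in s})
for n in ("scene","top"):
    c=ctrl.camera(n); cv2.imwrite(f"pics/{n}0.png",c["img"]); print(n,c["K"],c["dist"],c["world_from_camera"])
print(ctrl.camera("wrist")["T_tool_cam"])
E
```

```text
pics
{'t': 0.0, 'qpos': array([-1.2511902 ,  0.53714209, -0.00444349,  1.5388477 ,  0.00260753,
        1.06725538, -0.07118707]), 'joint_velocities': array([ 0.00155153, -0.00021137, -0.00067771, -0.00115651,  0.00100556,
       -0.00195613,  0.00202588]), 'tau': array([-8.13225779e-04, -5.70983613e+01,  9.90505591e-01, -2.51599538e+01,
       -5.62755531e-02,  1.80816388e-02,  1.51242057e-04]), 'ee_pos': array([0.24439922, 0.60169701, 0.2548645 ]), 'orientation': array([ 1.91663393e-01,  9.81460374e-01, -8.17779131e-04, -9.58853560e-05]), 'wrist_force': array([-0.68839379,  0.7697368 ,  0.49743038]), 'moment': array([ 0.012623  , -0.05102761, -0.0302412 ]), 'grip_width': 0.08776048487011873}
scene [[443.55339574   0.         252.92387371]
 [  0.         443.55339574 202.52101902]
 [  0.           0.           1.        ]] [-0.02312605  0.          0.          0.          0.        ] [[ 0.86854887  0.3137807  -0.38362029  1.30601192]
 [ 0.49560112 -0.55231312  0.67032063 -1.16577052]
 [-0.00154484 -0.77232888 -0.635221    1.16986949]
 [ 0.          0.          0.          1.        ]]
top [[449.71312235   0.         254.59873652]
 [  0.         449.71312235 195.58799295]
 [  0.           0.           1.        ]] [-0.07554789  0.          0.          0.          0.        ] [[-0.01704499 -0.98689161  0.16048181  0.35746089]
 [-0.99984895  0.01627832 -0.00609091 -0.00387143]
 [ 0.00339869 -0.16056139 -0.98702     1.57677741]
 [ 0.          0.          0.          1.        ]]
[[ 1.73470461e-05 -9.52248589e-01 -3.05323802e-01  8.08411572e-02]
 [ 9.99999197e-01  4.03503339e-04 -1.20163725e-03 -6.87817440e-04]
 [ 1.26745655e-03 -3.05323536e-01  9.52247831e-01 -1.28718142e-01]
 [ 0.00000000e+00  0.00000000e+00  0.00000000e+00  1.00000000e+00]]
```

View pics/scene0.png

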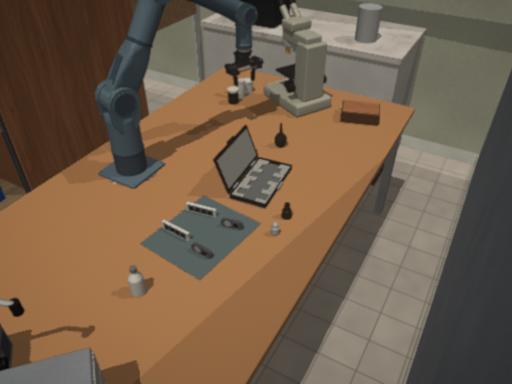

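View pics/top0.png

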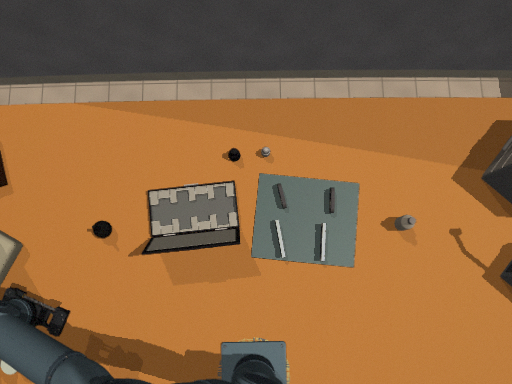

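```bash
cat > h.py <<'E'
from station import ctrl
import cv2, numpy as np
from scipy.spatial.transform import Rotation as R
def cam(name,save=None):
    s=ctrl.observe(); c=ctrl.camera(name)
    if name=="wrist":
        T=np.eye(4); T[:3,:3]=R.from_quat(s["orientation"]).as_matrix(); T[:3,3]=s["ee_pos"]
        c["world_from_camera"]=T@c["T_tool_cam"]
    if save: cv2.imwrite(f"pics/{save}.png",c["img"])
    return c
def unproj(c,uv,z):
    uv=np.asarray(uv,float).reshape(-1,1,2)
    p=cv2.undistortPoints(uv,c["K"],np.array(c["dist"])).reshape(-1,2)
    W=c["world_from_camera"]; d=np.c_[p,np.ones(len(p))]@W[:3,:3].T; o=W[:3,3]
    return o+d*((z-o[2])/d[:,2])[:,None]
def proj(c,P):
    W=np.linalg.inv(c["world_from_camera"]); rv,_=cv2.Rodrigues(W[:3,:3])
    return cv2.projectPoints(np.asarray(P,float).reshape(-1,1,3),rv,W[:3,3],c["K"],np.array(c["dist"]))[0].reshape(-1,2)
E
python3 - <<'E'
from h import *
c=cam("top")
for l in ("bar_1","slide_1","case","lid","mat","eyepiece","objective","blower","cleaner"):
    for d in ctrl.silhouettes("top",l):
        m=d["pixels"].astype(np.uint8); 
        cs=max(cv2.findContours(m,0,2)[0],key=cv2.contourArea)
        b=cv2.boxPoints(cv2.minAreaRect(cs))
        z={"bar_1":.042,"slide_1":.042,"mat":.004,"case":.024}.get(l,0)
        print(l,round(d["conf"],2),d["extent"],m.sum()); print(unproj(c,b,z)[:,:2].round(3).tolist(), unproj(c,[d["extent"][:2]],z)[0].round(3))
img=cv2.resize(c["img"][140:280,130:380],None,fx=3.2,fy=3.2,interpolation=cv2.INTER_CUBIC);cv2.imwrite("pics/topz.png",img)
E
```

```text
bar_1 0.63 [324.1, 242.9, 3.4, 37.4] 128
[[0.386, -0.229], [0.505, -0.24], [0.504, -0.254], [0.385, -0.243]] [ 0.44  -0.248  0.042]
bar_1 0.58 [101.2, 228.7, 21.2, 14.0] 256
[[0.5, 0.556], [0.541, 0.516], [0.499, 0.472], [0.458, 0.513]] [0.5   0.517 0.042]
bar_1 0.42 [279.7, 237.2, 7.4, 36.0] 152
[[0.52, -0.079], [0.522, -0.094], [0.399, -0.112], [0.397, -0.098]] [ 0.462 -0.096  0.042]
slide_1 0.5 [281.5, 194.4, 4.7, 17.5] 53
[[0.638, -0.093], [0.64, -0.102], [0.574, -0.119], [0.571, -0.11]] [ 0.61  -0.107  0.042]
case 0.58 [190.3, 216.3, 100.0, 74.3] 5809
[[0.638, 0.409], [0.673, 0.056], [0.441, 0.033], [0.407, 0.377]] [0.541 0.211 0.024]
lid 0.95 [192.2, 244.1, 94.9, 24.1] 1636
[[0.475, 0.391], [0.508, 0.044], [0.444, 0.038], [0.41, 0.383]] [0.446 0.208 0.   ]
mat 0.79 [304.3, 217.5, 111.0, 101.3] 8041
[[0.398, 0.005], [0.696, -0.03], [0.653, -0.399], [0.355, -0.353]] [ 0.532 -0.187  0.004]
mat 0.69 [190.8, 217.4, 99.3, 74.0] 5772
[[0.642, 0.413], [0.676, 0.06], [0.444, 0.037], [0.411, 0.382]] [0.539 0.212 0.004]
eyepiece 0.5 [234.6, 153.6, 9.8, 12.1] 128
[[0.79, 0.08], [0.789, 0.04], [0.745, 0.04], [0.745, 0.08]] [0.769 0.056 0.   ]
objective 0.45 [267.0, 151.2, 6.6, 12.3] 74
[[0.792, -0.04], [0.791, -0.069], [0.758, -0.068], [0.758, -0.039]] [ 0.776 -0.061  0.   ]
blower 0.64 [101.2, 229.1, 21.9, 16.7] 306
[[0.505, 0.577], [0.551, 0.532], [0.502, 0.482], [0.457, 0.527]] [0.503 0.531 0.   ]
cleaner 0.81 [405.5, 223.8, 18.0, 18.5] 262
[[0.536, -0.512], [0.534, -0.581], [0.477, -0.577], [0.479, -0.508]] [ 0.503 -0.548  0.   ]
cleaner 0.61 [281.3, 196.4, 6.0, 22.4] 109
[[0.651, -0.09], [0.656, -0.108], [0.573, -0.126], [0.568, -0.108]] [ 0.609 -0.108  0.   ]
```

View pics/topz.png

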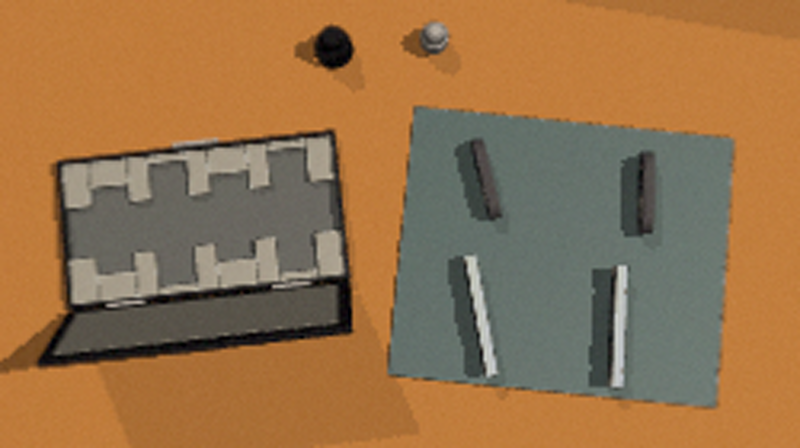

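>>> jog_arm(steps="0.3 -0.5 0.4 0 0 -1 1;0.3 -0.6 0.4 0 0 -1 1;0.3 -0.65 0.4 0 0 -1 1;0.3 -0.65 0.4 0 0 -1 1;0.3 -0.65 0.4 0 0 -1 1;0.3 -0.65 0.4 0 0 -1 1;0.3 -0.65 0.4 0 0 -1 1;0.3 -0.65 0.2 0 0 -1 1")

```text
t: 1.45
ee_pos: [0.3626, 0.3458, 0.4088]
orientation: [0.634, 0.773, 0.001, -0.003]
wrist_force: [1.4, 0.2, 0.0]
grip_width: 0.0884
```

>>> jog_arm(steps="0.2 -0.65 0 0 0 -1 1;0.2 -0.65 0 0 0 -1 1;0.2 -0.65 0 0 0 -1 1;0.2 -0.65 0 0 0 -1 1;0.2 -0.65 0 0 0 -1 1;0.2 -0.65 0 0 0 -1 1;0.2 -0.65 0 0 0 -1 1;0.2 -0.65 0 0 0 -1 1")

```text
t: 2.25
ee_pos: [0.4459, 0.0743, 0.4131]
orientation: [0.928, 0.374, 0.007, -0.002]
wrist_force: [1.0, -0.7, -0.3]
grip_width: 0.0881
```

>>> jog_arm(steps="0.2 -0.65 0 0 0 -1 1;0.2 -0.65 0 0 0 -1 1;0.2 -0.65 0 0 0 -1 1;0.2 -0.65 0 0 0 -1 1;0.2 -0.65 0 0 0 -1 1;0.1 -0.65 0 0 0 -1 1;0 -0.5 0 0 0 -1 1;0 -0.2 0 0 0 0 1")

```text
t: 3.05
ee_pos: [0.5019, -0.1688, 0.4153]
orientation: [0.998, -0.057, 0.011, 0.001]
wrist_force: [0.5, 0.1, 0.3]
grip_width: 0.0883
```

```bash
python3 - <<'E'
from h import *
s=ctrl.observe(); print(s["qpos"].round(2),s["ee_pos"],s["orientation"].round(3))
c=cam("wrist","w1"); print(c["K"],c["dist"])
E
```

```text
[-0.47  0.22  0.86  1.69 -0.18  1.28 -1.26] [ 0.50186024 -0.16883309  0.41533518] [ 0.998 -0.057  0.011  0.001]
[[296.34959338   0.         257.31529122]
 [  0.         296.34959338 183.47476353]
 [  0.           0.           1.        ]] [-0.0559775  0.         0.         0.         0.       ]
```

View pics/w1.png

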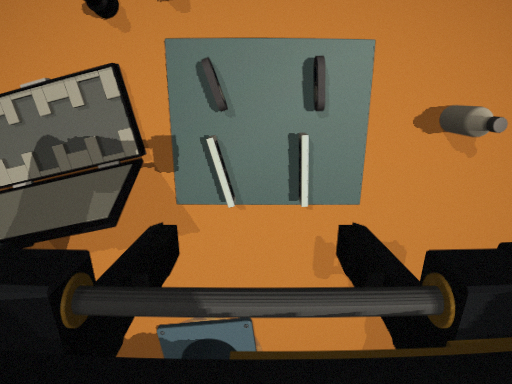

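```bash
cat >> h.py <<'E'
def boxes(c,name,labels,z):
    for l in labels:
        for d in ctrl.silhouettes(name,l):
            m=d["pixels"].astype(np.uint8); cs=max(cv2.findContours(m,0,2)[0],key=cv2.contourArea)
            b=cv2.minAreaRect(cs); P=unproj(c,cv2.boxPoints(b),z)[:,:2]
            e=[P[1]-P[0],P[2]-P[1]]; e=max(e,key=np.linalg.norm); sh=min([P[1]-P[0],P[2]-P[1]],key=np.linalg.norm)
            a=np.degrees(np.arctan2(e[1],e[0])); a=(a+90)%180-90
            print(l,round(d["conf"],2),d["extent"],"ctr",P.mean(0).round(4),"L %.3f W %.3f ang %.1f"%(np.linalg.norm(e),np.linalg.norm(sh),a))
E
python3 - <<'E'
from h import *
c=cam("wrist")
boxes(c,"wrist",["bar_1","slide_1"],.042)
boxes(c,"wrist",["mat"],.004)
img=cv2.resize(c["img"][30:220,160:380],None,fx=3.5,fy=3.1,interpolation=cv2.INTER_CUBIC);cv2.imwrite("pics/w1z.png",img)
E
```

```text
bar_1 0.86 [304.7, 169.2, 7.6, 77.5] ctr [ 0.4412 -0.2439] L 0.132 W 0.015 ang -3.7
bar_1 0.8 [221.6, 171.0, 31.7, 73.6] ctr [ 0.4555 -0.1019] L 0.133 W 0.018 ang 9.7
slide_1 0.82 [215.1, 85.8, 23.1, 52.9] ctr [ 0.6016 -0.1105] L 0.085 W 0.016 ang 13.8
slide_1 0.66 [319.8, 85.9, 7.5, 53.3] ctr [ 0.5844 -0.2803] L 0.084 W 0.018 ang -3.2
mat 0.83 [268.8, 120.8, 214.0, 169.6] ctr [ 0.5212 -0.1941] L 0.356 W 0.303 ang 83.3
mat 0.53 [71.8, 154.8, 143.5, 181.1] ctr [0.5028 0.2089] L 0.314 W 0.295 ang -87.4
```

View pics/w1z.png

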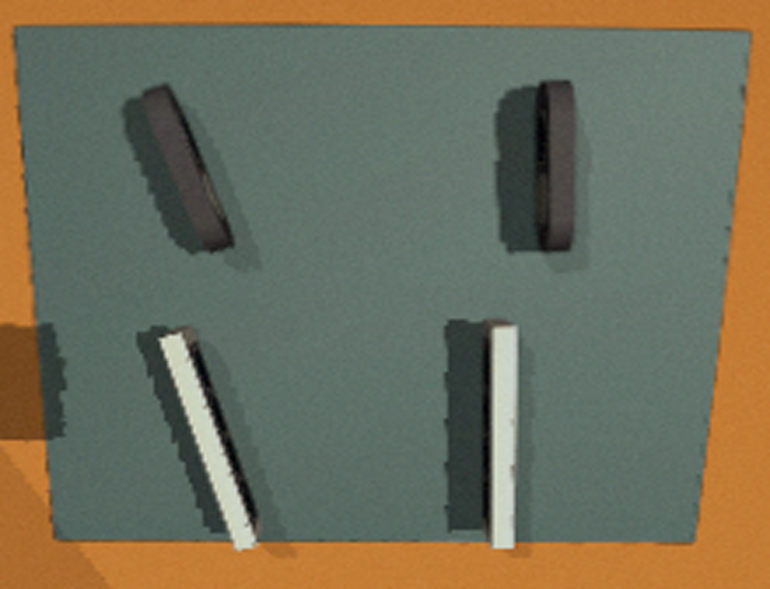

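```bash
cat >> h.py <<'E'
def go(x,y,z,yaw=None):
    """yaw deg: direction of tool x in world; prints total shift and turn in jog units"""
    s=ctrl.observe(); d=(np.array([x,y,z])-s["ee_pos"])/.05
    r=np.zeros(3); q=R.from_quat(s["orientation"])
    if yaw is not None:
        t=R.from_euler("z",yaw,degrees=True)*R.from_quat([1,0,0,0]); r=(t*q.inv()).as_rotvec()/.12
    m=q.as_matrix()
    print("pos",s["ee_pos"].round(4),"yaw %.1f"%np.degrees(np.arctan2(m[1,0],m[0,0])),"t",s["t"],"q",s["qpos"].round(2),"shift",d.round(2),"turn",r.round(2))
E
python3 -c "
from h import *
go(.448,-.172,.047,-3)"
```

```text
pos [ 0.5026 -0.1645  0.415 ] yaw -6.1 t 3.3 q [-0.47  0.22  0.86  1.7  -0.18  1.28 -1.26] shift [-1.09 -0.15 -7.36] turn [0.01 0.18 0.44]
```

>>> jog_arm(steps="-0.2 -0.05 -1 0 0.1 0.2 -1;-0.2 -0.05 -1 0 0.1 0.2 -1;-0.2 0 -1 0 0 0 -1;-0.2 0 -1 0 0 0 -1;-0.2 0 -1 0 0 0 -1;-0.1 0 -0.9 0 0 0 -1;0 0 -0.5 0 0 0 -1;0 0 0 0 0 0 -1")

```text
t: 4.1
ee_pos: [0.4502, -0.1543, 0.0938]
orientation: [1.0, -0.01, 0.003, -0.004]
wrist_force: [0.6, 0.1, 0.2]
grip_width: 0.0263
```

```bash
python3 -c "
from h import *
go(.448,-.172,.047,-3)
c=cam('wrist','w2');print(ctrl.observe()['grip_width'])"
```

```text
pos [ 0.4502 -0.1543  0.0938] yaw -1.2 t 4.1 q [-0.2   0.58  0.56  2.12 -0.57  0.59 -0.82] shift [-0.04 -0.35 -0.94] turn [-0.06  0.05 -0.26]
0.022206535983290133
```

View pics/w2.png

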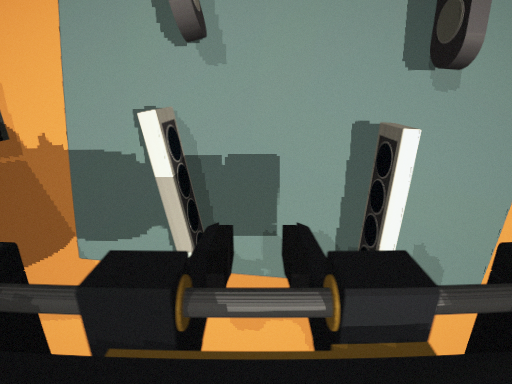

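>>> jog_arm(steps="0 -0.3 -0.4 0 0 -0.1 -1;0 -0.1 -0.4 0 0 -0.1 -1;0 0 -0.2 0 0 0 -1;0 0 0 0 0 0 -1;0 0 0 0 0 0 -1")

```text
t: 4.65
ee_pos: [0.4591, -0.1725, 0.0512]
orientation: [1.0, -0.018, 0.011, -0.004]
wrist_force: [-0.1, 0.1, 1.2]
grip_width: 0.0008
```

```bash
python3 -c "
from h import *
go(.448,-.132,.047)
c=cam('wrist','w3');print(ctrl.observe()['grip_width'])"
```

```text
pos [ 0.4591 -0.1725  0.0512] yaw -2.0 t 4.65 q [-0.1   0.66  0.47  2.1  -0.66  0.5  -0.73] shift [-0.22  0.81 -0.08] turn [0. 0. 0.]
0.0003560936947984483
```

View pics/w3.png

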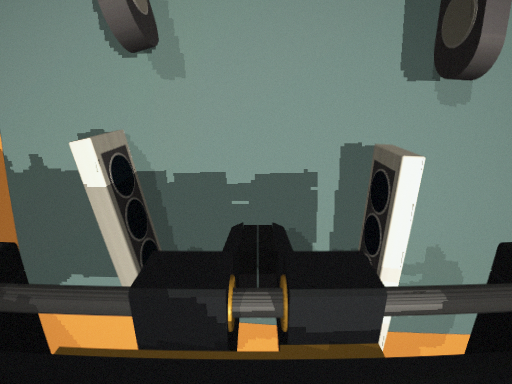

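>>> jog_arm(steps="-0.05 0.2 -0.05 0 0 0 -1;-0.05 0.25 -0.05 0 0 0 -1;0 0.15 0 0 0 0 -1;0 0.06 0 0 0 0 -1;0 0.06 0 0 0 0 -1;0 0.06 0 0 0 0 -1;0 0.06 0 0 0 0 -1;0 0.06 0 0 0 0 -1")

```text
t: 5.5
ee_pos: [0.455, -0.1222, 0.048]
orientation: [1.0, -0.016, 0.012, -0.004]
wrist_force: [0.9, 0.0, 0.3]
grip_width: 0.0007
```

```bash
python3 -c "
from h import *
go(.448,-.115,.047)
c=cam('wrist','w4');print(ctrl.observe()['wrist_force'])"
```

```text
pos [ 0.455  -0.1222  0.048 ] yaw -1.9 t 5.5 q [-0.19  0.65  0.46  2.15 -0.68  0.46 -0.8 ] shift [-0.14  0.14 -0.02] turn [0. 0. 0.]
[0.27944125 0.27777286 0.25066304]
```

View pics/w4.png

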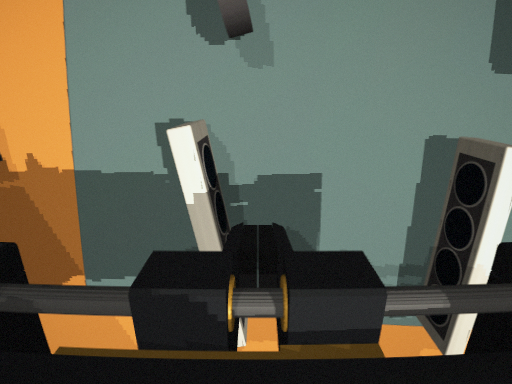

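Nearly touching; keep pushing slowly to the left.

>>> jog_arm(steps="0 0.06 0 0 0 0 -1;0 0.06 0 0 0 0 -1;0 0.06 0 0 0 0 -1;0 0.06 0 0 0 0 -1;0 0.06 0 0 0 0 -1;0 0.06 0 0 0 0 -1;0 0.06 0 0 0 0 -1;0 0.06 0 0 0 0 -1")

```text
t: 6.35
ee_pos: [0.455, -0.0963, 0.0479]
orientation: [1.0, -0.016, 0.012, -0.004]
wrist_force: [0.0, -0.0, 0.1]
grip_width: 0.0005
```

```bash
python3 -c "
from h import *
go(.448,-.172,.047,-3)
c=cam('wrist','w5');print(ctrl.observe()['wrist_force'])"
```

```text
pos [ 0.455  -0.0963  0.0479] yaw -1.9 t 6.35 q [-0.25  0.64  0.46  2.17 -0.69  0.45 -0.85] shift [-0.14 -1.51 -0.02] turn [-0.06  0.21 -0.16]
[-0.05827969 -0.29432625 -0.15673935]
```

View pics/w5.png

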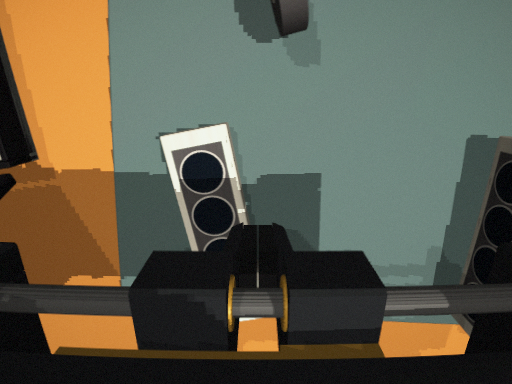

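>>> jog_arm(steps="-0.1 -0.4 0 0 0.1 -0.1 -1;-0.1 -0.5 0 0 0.1 -0.1 -1;0 -0.5 0 0 0 0 -1;0 -0.4 0 0 0 0 -1;0 -0.15 0 0 0 0 -1;0 -0.06 0 0 0 0 -1;0 -0.06 0 0 0 0 -1")

```text
t: 7.1
ee_pos: [0.4447, -0.1996, 0.0476]
orientation: [1.0, -0.026, -0.001, -0.005]
wrist_force: [0.2, 0.4, -0.6]
grip_width: 0.0008
```

```bash
python3 -c "
from h import *
go(.448,-.22,.047,-3)
print(ctrl.observe()['wrist_force'])"
```

```text
pos [ 0.4447 -0.1996  0.0476] yaw -3.0 t 7.1 q [-0.04  0.68  0.48  2.09 -0.64  0.52 -0.7 ] shift [ 0.07 -0.41 -0.01] turn [-0.08 -0.01  0.  ]
[ 0.21038     0.35466922 -0.56516683]
```

>>> jog_arm(steps="0 -0.15 0 0 0 0 -1;0 -0.1 0 0 0 0 -1;0 -0.06 0 0 0 0 -1;0 -0.06 0 0 0 0 -1;0 -0.06 0 0 0 0 -1;0 -0.06 0 0 0 0 -1;0 -0.06 0 0 0 0 -1;0 -0.06 0 0 0 0 -1")

```text
t: 7.9
ee_pos: [0.4452, -0.2293, 0.0473]
orientation: [1.0, -0.024, -0.001, -0.006]
wrist_force: [-0.7, 1.2, 0.0]
grip_width: 0.0
```

>>> jog_arm(steps="0 -0.06 0 0 0 0 -1;0 -0.06 0 0 0 0 -1;0 -0.06 0 0 0 0 -1;0 -0.06 0 0 0 0 -1")

```text
t: 8.3
ee_pos: [0.4452, -0.2425, 0.0473]
orientation: [1.0, -0.024, -0.001, -0.006]
wrist_force: [-0.0, 0.1, -0.1]
grip_width: 0.0001
```

```bash
python3 -c "
from h import *
go(.448,-.22,.047,-3)
c=cam('wrist','w6')"
```

```text
pos [ 0.4452 -0.2425  0.0473] yaw -2.8 t 8.3 q [ 0.04  0.7   0.48  2.04 -0.63  0.55 -0.64] shift [ 0.06  0.45 -0.01] turn [-0.1  -0.01 -0.04]
```

View pics/w6.png

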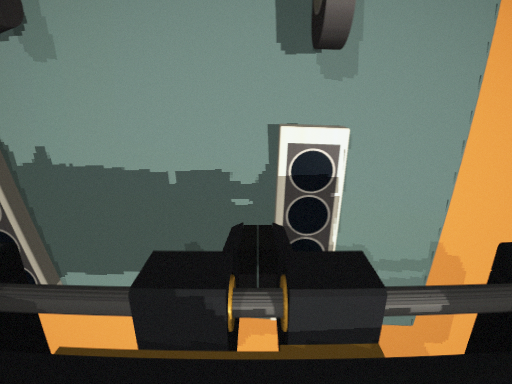

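>>> jog_arm(steps="0 0.6 0 0 0 0 -1;0.3 0.5 0 0 0 0 -1;0.7 0 0 0 0 0 -1;0.8 0 0 0 0 0 -1;0.7 0 0 0 0 0 -1;0.5 0 0 0 0 0 -1;0.15 0 0 0 0 0 -1;0 0 0 0 0 0 -1")

```text
t: 9.15
ee_pos: [0.6056, -0.1854, 0.047]
orientation: [1.0, -0.025, -0.002, -0.006]
wrist_force: [-0.4, 0.3, 0.0]
grip_width: 0.0001
```

```bash
python3 -c "
from h import *
go(.598,-.147,.047,3)
c=cam('wrist','w7')"
```

```text
pos [ 0.6056 -0.1854  0.047 ] yaw -2.9 t 9.15 q [-0.13  0.86  0.54  1.71 -0.62  0.76 -0.91] shift [-0.15  0.77 -0.  ] turn [-0.09 -0.04  0.86]
```

View pics/w7.png

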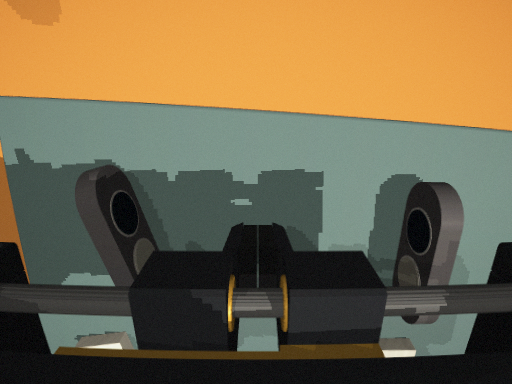

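>>> jog_arm(steps="-0.08 0.3 0 0 0 0.4 -1;-0.08 0.25 0 0 0 0.3 -1;0 0.12 0 0 0 0.2 -1;0 0.06 0 0 0 0 -1;0 0.06 0 0 0 0 -1;0 0.06 0 0 0 0 -1;0 0.06 0 0 0 0 -1;0 0.06 0 0 0 0 -1")

```text
t: 10.0
ee_pos: [0.5907, -0.1334, 0.0471]
orientation: [0.999, 0.031, -0.005, -0.007]
wrist_force: [0.4, 0.1, -0.3]
grip_width: 0.0006
```

>>> jog_arm(steps="0 0.06 0 0 0 0 -1;0 0.06 0 0 0 0 -1;0 0.06 0 0 0 0 -1;0 0.06 0 0 0 0 -1;0 0.06 0 0 0 0 -1")

```text
t: 10.5
ee_pos: [0.5908, -0.1178, 0.0471]
orientation: [0.999, 0.031, -0.005, -0.006]
wrist_force: [0.4, 0.1, -0.4]
grip_width: 0.0008
```

```bash
python3 -c "
from h import *
go(.588,-.25,.047,-3)
c=cam('wrist','w8')"
```

```text
pos [ 0.5908 -0.1178  0.0471] yaw 3.5 t 10.5 q [-0.23  0.82  0.51  1.79 -0.6   0.71 -0.89] shift [-0.06 -2.64 -0.  ] turn [-0.11 -0.08 -0.95]
```

View pics/w8.png

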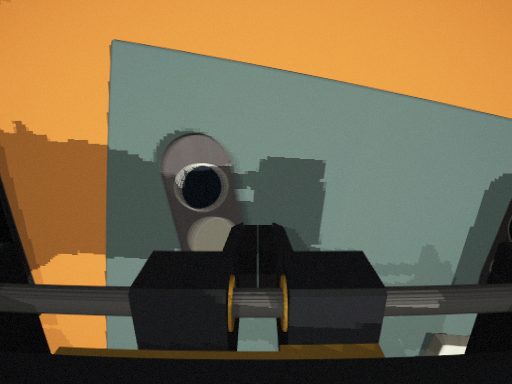

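Tipped. Now the last one on the right.

>>> jog_arm(steps="0 -0.5 0 0 0 -0.5 -1;0 -0.6 0 0 0 -0.4 -1;0 -0.6 0 0 0 0 -1;0 -0.4 0 0 0 0 -1;0 -0.15 0 0 0 0 -1;0 -0.1 0 0 0 0 -1;0 0 0 0 0 0 -1")

```text
t: 11.25
ee_pos: [0.5911, -0.2347, 0.0466]
orientation: [1.0, -0.022, -0.005, -0.008]
wrist_force: [0.2, 0.6, -0.0]
grip_width: 0.0004
```

```bash
python3 -c "
from h import *
go(.588,-.25,.047,-3)
c=cam('wrist','w9')"
```

```text
pos [ 0.5911 -0.2347  0.0466] yaw -2.6 t 11.25 q [-0.05  0.86  0.53  1.7  -0.61  0.77 -0.83] shift [-0.06 -0.31  0.01] turn [-0.13 -0.08 -0.06]
```

View pics/w9.png

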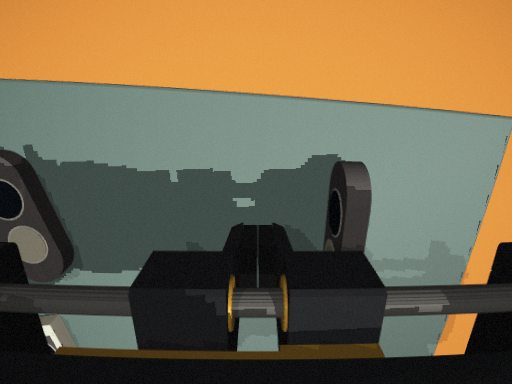

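>>> jog_arm(steps="0 -0.12 0 0 0 0 -1;0 -0.08 0 0 0 0 -1;0 -0.06 0 0 0 0 -1;0 -0.06 0 0 0 0 -1;0 -0.06 0 0 0 0 -1;0 -0.06 0 0 0 0 -1;0 -0.06 0 0 0 0 -1;0 -0.06 0 0 0 0 -1")

```text
t: 12.1
ee_pos: [0.5923, -0.2594, 0.0462]
orientation: [1.0, -0.019, -0.005, -0.01]
wrist_force: [0.4, -0.5, -0.3]
grip_width: 0.0005
```

>>> jog_arm(steps="0 -0.06 0 0 0 0 -1;0 -0.06 0 0 0 0 -1;0 -0.06 0 0 0 0 -1;0 -0.06 0 0 0 0 -1")

```text
t: 12.5
ee_pos: [0.5922, -0.2725, 0.0462]
orientation: [1.0, -0.02, -0.005, -0.01]
wrist_force: [0.2, 0.1, 0.2]
grip_width: 0.0007
```

```bash
python3 -c "
from h import *
go(.5,-.1,.4,0)
c=cam('wrist','w10')"
```

```text
pos [ 0.5922 -0.2725  0.0462] yaw -2.2 t 12.5 q [ 0.02  0.89  0.53  1.65 -0.6   0.8  -0.78] shift [-1.84  3.45  7.08] turn [-0.16 -0.08  0.33]
```

View pics/w10.png

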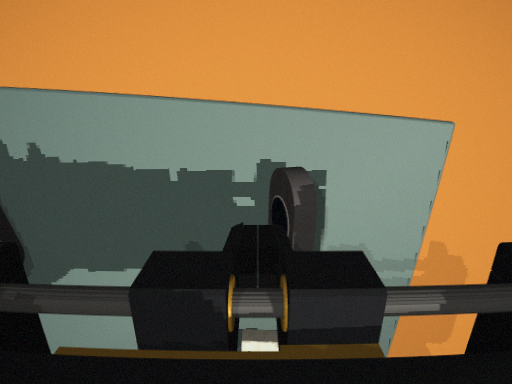

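Tilting perhaps; continue.

>>> jog_arm(steps="0 -0.06 0 0 0 0 -1;0 -0.06 0 0 0 0 -1;0 -0.06 0 0 0 0 -1;0 -0.06 0 0 0 0 -1;0 -0.06 0 0 0 0 -1")

```text
t: 13.05
ee_pos: [0.5922, -0.2892, 0.0462]
orientation: [1.0, -0.02, -0.005, -0.01]
wrist_force: [-0.2, -0.0, -0.8]
grip_width: 0.0005
```

```bash
python3 -c "
from h import *
go(.5,-.1,.4,0)
c=cam('wrist','w11')"
```

```text
pos [ 0.5922 -0.2892  0.0462] yaw -2.3 t 13.05 q [ 0.05  0.89  0.53  1.63 -0.6   0.81 -0.76] shift [-1.84  3.78  7.08] turn [-0.16 -0.08  0.33]
```

View pics/w11.png

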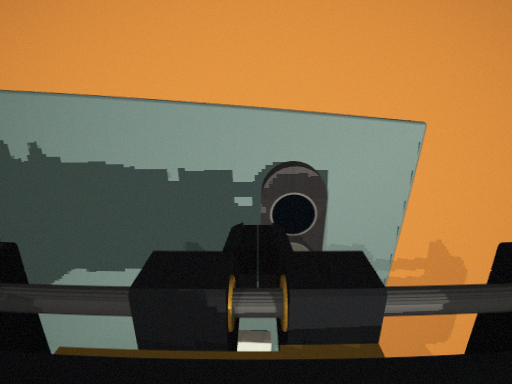

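>>> jog_arm(steps="0 0 1 0 0 0.1 -1;-0.2 0.6 1 0 0 0.1 -1;-0.3 0.8 1 0 0 0.1 -1;-0.4 0.9 1 0 0 0 -1;-0.4 0.9 1 0 0 0 -1;-0.4 0.9 1 0 0 0 -1;-0.2 0.8 1 0 0 0 -1;0 0.3 0.4 0 0 0 -1")

```text
t: 13.9
ee_pos: [0.5153, -0.0895, 0.3453]
orientation: [1.0, -0.004, -0.009, -0.011]
wrist_force: [1.0, 0.1, -0.4]
grip_width: 0.0001
```

>>> jog_arm(steps="0 0 0 0 0 0 0.4;0 0 0 0 0 0 0.4")

```text
t: 14.1
ee_pos: [0.5165, -0.0873, 0.3478]
orientation: [1.0, -0.002, -0.006, -0.012]
wrist_force: [-0.1, -0.9, -0.9]
grip_width: 0.0141
```

```bash
python3 - <<'E'
from h import *
go(.45,-.08,.025,8)
c=cam("wrist","w12")
boxes(c,"wrist",["bar_1","slide_1"],.016)
boxes(c,"wrist",["mat"],.004)
E
```

```text
pos [ 0.5165 -0.0873  0.3478] yaw -0.2 t 14.1 q [-0.54  0.29  0.78  1.78 -0.24  1.18 -1.25] shift [-1.33  0.15 -6.46] turn [-0.19 -0.11  1.2 ]
bar_1 0.89 [374.6, 184.6, 40.7, 79.9] ctr [ 0.438  -0.2696] L 0.136 W 0.043 ang -5.0
bar_1 0.89 [254.5, 178.9, 36.8, 82.4] ctr [ 0.4499 -0.0738] L 0.133 W 0.040 ang 10.1
slide_1 0.85 [259.1, 84.0, 29.3, 62.6] ctr [ 0.5983 -0.0831] L 0.090 W 0.038 ang 14.6
slide_1 0.78 [411.8, 94.3, 32.8, 59.3] ctr [ 0.5833 -0.3071] L 0.089 W 0.043 ang -3.7
```

View pics/w12.png

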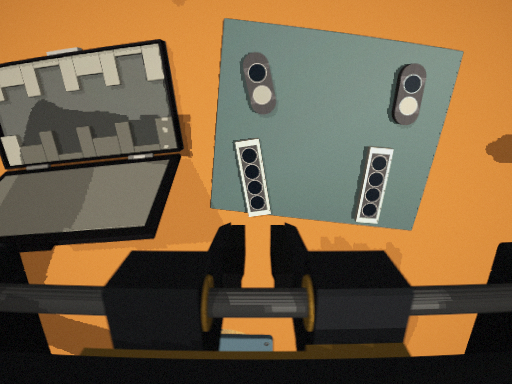

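>>> jog_arm(steps="0 0.6 0.3 0 0 0 1;0 1 0.3 0 0 0 1;0.1 1 0.3 0 0 0 1;0.2 1 0.3 0 0 0 1;0.3 1 0 0 0 0 1;0.3 0.6 0 0 0 0 1;0 0.2 0 0 0 0 1;0 0 0 0 0 0 1")

```text
t: 15.1
ee_pos: [0.5579, 0.1781, 0.4001]
orientation: [1.0, -0.012, -0.013, -0.007]
wrist_force: [-0.5, -0.0, 0.1]
grip_width: 0.0881
```

```bash
python3 - <<'E'
from h import *
go(.45,-.08,.025,8)
c=cam("wrist","w13")
boxes(c,"wrist",["case","lid"],.024)
E
```

```text
pos [0.5579 0.1781 0.4001] yaw -1.4 t 15.1 q [-0.87  0.37  0.68  1.54 -0.26  1.34 -1.75] shift [-2.16 -5.16 -7.5 ] turn [-0.1  -0.23  1.37]
case 0.7 [255.8, 165.2, 208.5, 193.7] ctr [0.4767 0.2001] L 0.342 W 0.322 ang 13.1
lid 0.87 [260.8, 211.4, 204.5, 91.5] ctr [0.3934 0.1868] L 0.361 W 0.180 ang -84.6
```

View pics/w13.png

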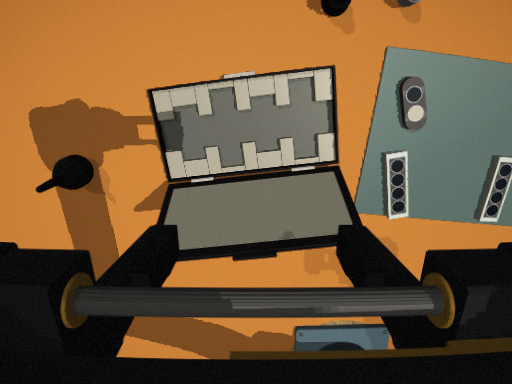

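```bash
python3 - <<'E'
import cv2
i=cv2.imread("pics/w13.png")[55:195,140:350]
cv2.imwrite("pics/w13z.png",cv2.resize(i,None,fx=3.8,fy=3.8,interpolation=cv2.INTER_CUBIC))
E
```

```text
(no output)
```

View pics/w13z.png

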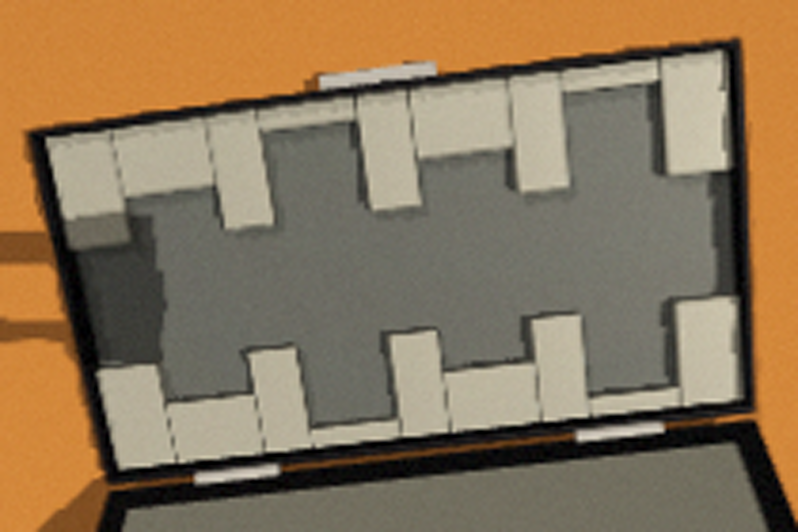

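```bash
cat >> h.py <<'E'
def fitcase(c,pix,pts):
    from scipy.optimize import least_squares
    pts=np.array(pts,float); pix=np.array(pix,float)
    def w(p):
        a=np.radians(p[2]); C,S=np.cos(a),np.sin(a)
        return np.c_[p[0]+C*pts[:,0]-S*pts[:,1],p[1]+S*pts[:,0]+C*pts[:,1],pts[:,2]]
    f=lambda p:(proj(c,w(p))-pix).ravel()
    r=least_squares(f,[.56,.2,-5],loss="soft_l1"); return r.x,r.fun.reshape(-1,2)
E
python3 - <<'E'
from h import *
c=cam("wrist")
o=np.array([140,55]); 
pix=np.array([(30,132),(740,40),(753,412),(110,482),(373,210),(422,203),(385,335),(437,328),(222,230),(275,224),(247,352),(297,346),(518,192),(570,186),(527,320),(580,313)])/3.8+o
h=.024;r=.016
pts=[(.082,.154,h),(.082,-.154,h),(-.082,-.154,h),(-.082,.154,h)]
for y0 in (0,.066,-.066):
    for x in (.028,-.028):
        pts+= [(x,y0+.0115,r),(x,y0-.0115,r)]
p,res=fitcase(c,pix,pts); print(p.round(4)); print(res.round(1).tolist())
a=np.radians(p[2])
for n,y in zip("S1 L1 S2 L2".split(),(.099,.033,-.033,-.099)): print(n,p[0]-np.sin(a)*y,p[1]+np.cos(a)*y)
np.save("case.npy",p)
# lid edge: tab at approx px (255,257)
E
```

```text
[0.5644 0.1986 5.1959]
[[-0.8, -0.7], [0.5, -0.7], [0.7, 0.0], [-0.9, 0.6], [-0.7, 0.4], [-0.2, 0.6], [0.6, -0.1], [-0.1, 0.3], [0.8, -0.0], [0.0, -0.1], [-0.1, -0.1], [-0.5, -0.1], [-0.1, 0.5], [-0.1, 0.4], [0.8, -0.5], [0.0, -0.1]]
S1 0.5553904137291676 0.29723503439781346
L1 0.5613675107318686 0.23150624077264256
S2 0.5673446077345697 0.1657774471474717
L2 0.5733217047372707 0.10004865352230081
```

>>> jog_arm(steps="0 -0.6 0 0 0.1 0.3 0.6;0 -1 0 0 0.1 0.3 0.6;-0.2 -1 -0.3 0 0 0.3 0.6;-0.3 -1 -0.6 0 0 0.3 0.6;-0.3 -1 -0.8 0 0 0.2 0.6;-0.2 -0.6 -0.8 0 0 0 0.6;0 -0.1 -0.4 0 0 0 0.6;0 0 0 0 0 0 0.6")

```text
t: 16.1
ee_pos: [0.5081, -0.0811, 0.2759]
orientation: [0.998, 0.064, -0.021, -0.007]
wrist_force: [-0.2, -0.4, 0.1]
grip_width: 0.0704
```

```bash
python3 - <<'E'
from h import *
go(.45,-.074,.025,10)
c=cam("wrist","w14")
boxes(c,"wrist",["bar_1","slide_1"],.016)
E
```

```text
pos [ 0.5081 -0.0811  0.2759] yaw 7.3 t 16.1 q [-0.49  0.36  0.71  1.87 -0.27  1.05 -1.1 ] shift [-1.16  0.14 -5.02] turn [-0.08 -0.36  0.39]
bar_1 0.58 [249.3, 180.7, 33.3, 88.0] ctr [ 0.4507 -0.0733] L 0.130 W 0.037 ang 10.3
bar_1 0.55 [387.4, 203.9, 53.9, 85.4] ctr [ 0.4385 -0.2697] L 0.131 W 0.045 ang -3.7
slide_1 0.59 [443.5, 107.8, 50.3, 67.0] ctr [ 0.5834 -0.3054] L 0.088 W 0.044 ang -7.1
slide_1 0.58 [270.9, 70.9, 32.3, 73.8] ctr [ 0.5977 -0.0839] L 0.089 W 0.037 ang 13.8
```

View pics/w14.png

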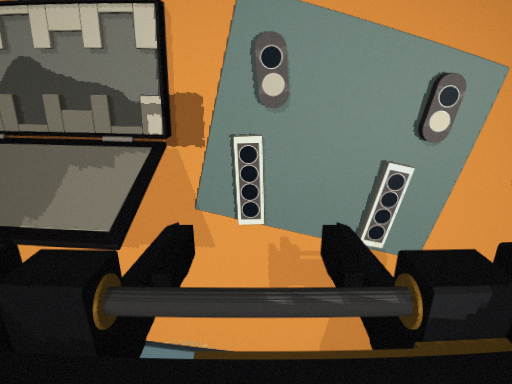

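>>> jog_arm(steps="-0.3 0.05 -0.5 0 -0.15 0.15 0.6;-0.4 0.05 -0.8 -0.05 -0.15 0.15 0.6;-0.3 0.05 -0.8 0 -0.05 0.05 0.6;-0.2 0 -0.8 0 0 0 0.6;0 0 -0.7 0 0 0 0.6;0 0 -0.5 0 0 0 0.6;0 0 -0.2 0 0 0 0.6;0 0 0 0 0 0 0.6")

```text
t: 17.05
ee_pos: [0.4634, -0.0631, 0.0685]
orientation: [0.995, 0.096, 0.017, -0.003]
wrist_force: [0.4, -0.7, 0.1]
grip_width: 0.0703
```

```bash
python3 - <<'E'
from h import *
go(.4507,-.0733,.025,10.2)
E
```

```text
pos [ 0.4634 -0.0631  0.0685] yaw 11.0 t 17.05 q [-0.3   0.59  0.43  2.17 -0.57  0.47 -0.8 ] shift [-0.25 -0.2  -0.87] turn [-0.08  0.28 -0.12]
```

>>> jog_arm(steps="-0.15 -0.12 -0.2 -0.05 0.15 -0.05 0.6;-0.1 -0.08 -0.2 0 0.1 -0.05 0.6;0 0 -0.2 0 0 0 0.6;0 0 -0.1 0 0 0 0.6;0 0 0 0 0 0 0.6")

```text
t: 17.55
ee_pos: [0.4542, -0.0737, 0.0345]
orientation: [0.996, 0.09, 0.005, -0.001]
wrist_force: [0.2, -0.3, 0.8]
grip_width: 0.0707
```

```bash
python3 - <<'E'
from h import *
go(.4507,-.0733,.025,10.2)
E
```

```text
pos [ 0.4542 -0.0737  0.0345] yaw 10.4 t 17.55 q [-0.24  0.66  0.38  2.17 -0.61  0.41 -0.76] shift [-0.07  0.01 -0.19] turn [-0.02  0.08 -0.02]
```

>>> jog_arm(steps="-0.07 0 -0.12 0 0.08 0 0.6;0 0 -0.07 0 0 0 0.6;0 0 0 0 0 0 0.6;0 0 0 0 0 0 -0.5;0 0 0 0 0 0 -0.5;0 0 0 0 0 0 -0.5;0 0 0 0 0 0 -0.5;0 0 0 0 0 0 -0.5", grip_force=20)

```text
t: 18.35
ee_pos: [0.4511, -0.0735, 0.0248]
orientation: [0.996, 0.09, 0.0, -0.001]
wrist_force: [-0.3, 0.8, -1.6]
grip_width: 0.0376
```

```bash
python3 - <<'E'
from h import *
go(.4507,-.0733,.025,10.2)
c=cam("wrist","w15")
E
```

```text
pos [ 0.4511 -0.0735  0.0248] yaw 10.4 t 18.35 q [-0.23  0.68  0.37  2.17 -0.62  0.4  -0.75] shift [-0.01  0.    0.  ] turn [-0.03  0.   -0.03]
```

View pics/w15.png

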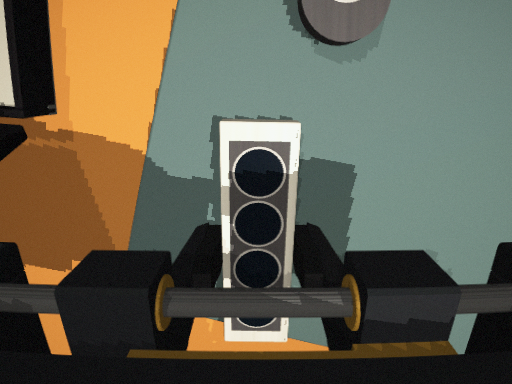

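```bash
cat >> h.py <<'E'
def toolxy(c,uv,z):
    s=ctrl.observe(); m=R.from_quat(s["orientation"]).as_matrix()
    return (unproj(c,uv,z)-s["ee_pos"])@m
E
python3 - <<'E'
from h import *
c=cam("wrist")
i=c["img"][100:360,190:330]; cv2.imwrite("pics/w15z.png",cv2.resize(i,None,fx=2.3,fy=2.3))
print(toolxy(c,[(220,122),(300,122),(226,340),(288,340)],.0165).round(4))
boxes(c,"wrist",["bar_1"],.016)
E
```

```text
[[ 0.0631 -0.0171  0.0083]
 [ 0.0632  0.0194  0.0082]
 [-0.0645 -0.0188  0.0083]
 [-0.0645  0.0182  0.0082]]
bar_1 0.75 [260.6, 231.4, 85.1, 227.7] ctr [ 0.4698 -0.0711] L 0.091 W 0.038 ang 13.0
```

>>> jog_arm(steps="0 0 0.4 0 0 0 -0.5;0.1 0 0.7 0 0 -0.2 -0.5;0.4 0 0.6 0 0 -0.2 -0.5;0.6 0 0.3 0 0 -0.2 -0.5;0.6 0 0 0 0 -0.16 -0.5;0.4 0.2 0 0 0 0 -0.5;0.2 0.5 0 0 0 0 -0.5;0 0.7 0 0 0 0 -0.5")

```text
t: 19.3
ee_pos: [0.5667, -0.0075, 0.1291]
orientation: [0.999, 0.038, -0.001, -0.0]
wrist_force: [-0.1, -0.0, -3.1]
grip_width: 0.0377
```

>>> jog_arm(steps="0 0.7 0 0 0 0 -0.5;0 0.7 0 0 0 0 -0.5;0 0.5 0 0 0 0 -0.5;0 0.2 0 0 0 0 -0.5;0 0 0 0 0 0 -0.5")

```text
t: 19.8
ee_pos: [0.5648, 0.1068, 0.1273]
orientation: [0.999, 0.041, -0.003, -0.001]
wrist_force: [-0.3, -0.4, -2.8]
grip_width: 0.038
```

```bash
python3 - <<'E'
from h import *
go(.5733,.1,.027,5.2)
c=cam("wrist","w16")
E
```

```text
pos [0.5648 0.1068 0.1273] yaw 4.7 t 19.8 q [-0.7   0.66  0.6   1.86 -0.51  0.79 -1.31] shift [ 0.17 -0.14 -2.01] turn [-0.02 -0.05  0.07]
```

View pics/w16.png

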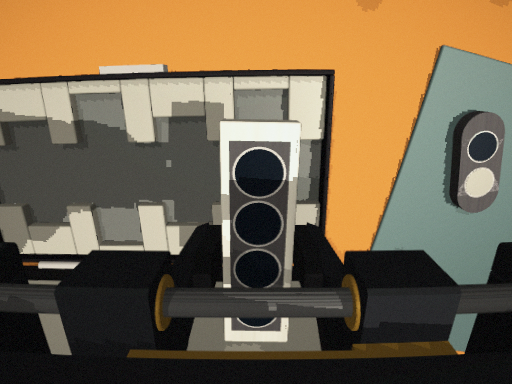

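>>> jog_arm(steps="0.1 -0.1 -0.3 0 -0.05 0.05 -0.5;0.07 -0.05 -0.4 0 0 0.02 -0.5;0 0 -0.3 0 0 0 -0.5;0 0 -0.2 0 0 0 -0.5;0 0 0 0 0 0 -0.5")

```text
t: 20.35
ee_pos: [0.5739, 0.0879, 0.0627]
orientation: [0.999, 0.04, 0.0, 0.001]
wrist_force: [-0.5, 0.6, -2.1]
grip_width: 0.0377
```

```bash
python3 - <<'E'
from h import *
go(.5733,.1,.027,5.2)
c=cam("wrist","w17")
E
```

```text
pos [0.5739 0.0879 0.0627] yaw 4.6 t 20.35 q [-0.61  0.76  0.52  1.86 -0.58  0.68 -1.24] shift [-0.01  0.24 -0.71] turn [0.02 0.01 0.09]
```

View pics/w17.png

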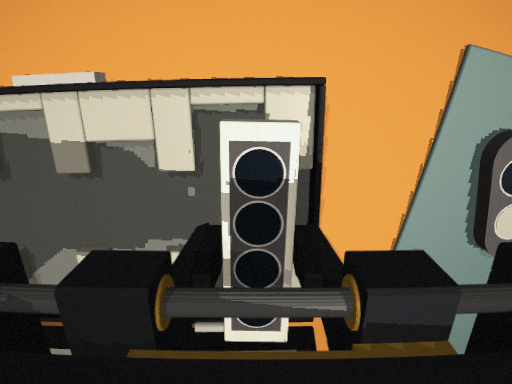

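>>> jog_arm(steps="0 0.15 -0.05 0 0 0.05 -0.5;0 0.08 -0.05 0 0 0.03 -0.5;0 0 0 0 0 0 -0.5")

```text
t: 20.7
ee_pos: [0.5752, 0.1005, 0.0592]
orientation: [0.999, 0.045, 0.002, 0.001]
wrist_force: [-0.3, 0.2, -1.9]
grip_width: 0.0375
```

```bash
cat >> h.py <<'E'
def casepts():
    p=np.load("case.npy"); a=np.radians(p[2]); C,S=np.cos(a),np.sin(a)
    T=lambda q: np.array([p[0]+C*q[0]-S*q[1],p[1]+S*q[0]+C*q[1],q[2]])
    segs=[]
    o=[(.082,.154),(.082,-.154),(-.082,-.154),(-.082,.154)]
    for i in range(4): segs.append((T((*o[i],.024)),T((*o[(i+1)%4],.024))))
    for y,L in ((.099,.048),(.033,.068),(-.033,.048),(-.099,.068)):
        for sx in (1,-1):
            k=[(sx*.028,y+.0215),(sx*L,y+.0215),(sx*L,y-.0215),(sx*.028,y-.0215)]
            for i in range(3): segs.append((T((*k[i],.016)),T((*k[i+1],.016))))
    return segs
def overlay(c,name,crop=None,f=1):
    im=c["img"].copy(); x0,y0,x1,y1=crop or (0,0,512,384)
    im=cv2.resize(im[y0:y1,x0:x1],None,fx=f,fy=f,interpolation=cv2.INTER_CUBIC)
    for a,b in casepts():
        q=(proj(c,[a,b])-[x0,y0])*f
        if np.abs(q).max()<3000: cv2.line(im,tuple(q[0].astype(int).tolist()),tuple(q[1].astype(int).tolist()),(0,0,255),1)
    cv2.imwrite(f"pics/{name}.png",im)
E
python3 - <<'E'
from h import *
go(.5733,.1,.027,5.2)
c=cam("wrist"); overlay(c,"w18",(0,40,400,384),2)
E
```

```text
pos [0.5752 0.1005 0.0592] yaw 5.2 t 20.7 q [-0.63  0.77  0.52  1.85 -0.58  0.67 -1.24] shift [-0.04 -0.01 -0.64] turn [0.02 0.03 0.01]
```

View pics/w18.png

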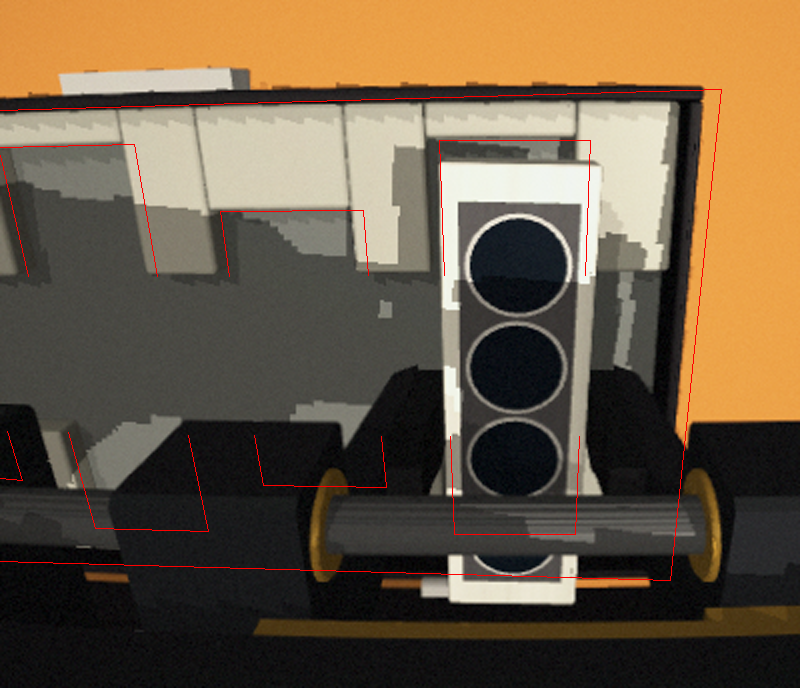

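```bash
python3 - <<'E'
from h import *
c=cam("wrist")
cv2.imwrite("pics/w19.png",cv2.resize(c["img"][75:190,0:360],None,fx=2.2,fy=4.4,interpolation=cv2.INTER_CUBIC))
E
```

```text
(no output)
```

View pics/w19.png

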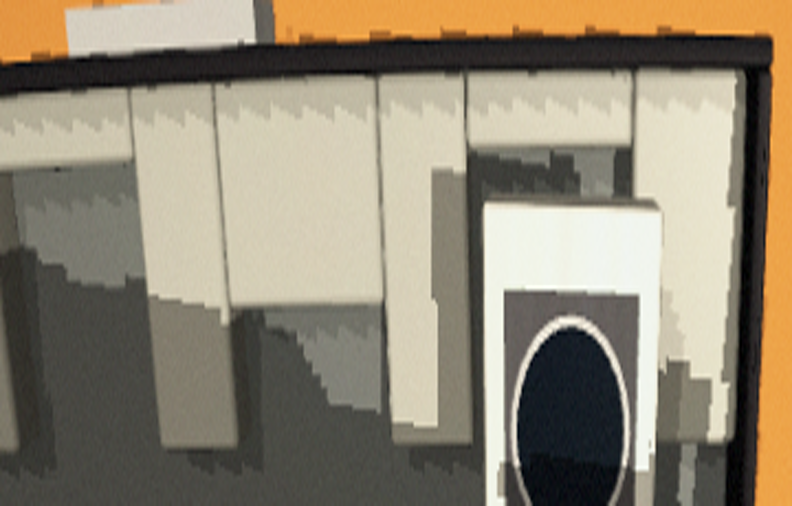

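```bash
python3 - <<'E'
from h import *
c=cam("wrist")
Z=np.array([(161,446),(238,446),(392,443),(472,442),(468,147),(632,145),(232,305),(383,303),(134,162),(772,40)],float)
pix=Z/[2.2,4.4]+[0,75]
r=.016
pts=np.array([(.028,.0115,r),(.028,-.0115,r),(.028,-.0545,r),(.028,-.0775,r),(.068,-.0775,r),(.068,-.1205,r),(.048,-.0115,r),(.048,-.0545,r),(.068,.0115,r),(.082,-.154,.024)])
p,res=fitcase(c,pix,pts); print(p.round(4)); print(res.round(1).tolist())
for dz in (-.01,-.005,.005,.01):
    q=pts.copy(); q[:,2]+=dz; p2,res=fitcase(c,pix,q); print(dz,p2.round(4),np.abs(res).mean())
E
```

```text
[0.565  0.2022 5.2539]
[[-0.8, 0.5], [0.1, 0.3], [-0.6, 0.7], [0.8, 0.8], [-0.5, 0.1], [0.8, 0.4], [-2.1, 0.0], [0.7, -0.2], [-0.7, -1.0], [2.1, -1.5]]
-0.01 [0.5629 0.2044 5.6665] 2.27808782102463
-0.005 [0.5641 0.2033 5.3433] 0.9843173223232327
0.005 [0.5661 0.2011 5.002 ] 2.1013485696874112
0.01 [0.5673 0.2003 4.6259] 3.6666582475264264
```

>>> jog_arm(steps="0 0.07 -0.1 0 0 0 -0.5;0 0 -0.15 0 0 0 -0.5;0 0 0 0 0 0 -0.5")

```text
t: 21.15
ee_pos: [0.5755, 0.1034, 0.0464]
orientation: [0.999, 0.045, 0.002, 0.001]
wrist_force: [0.3, 0.5, -1.3]
grip_width: 0.0382
```

```bash
python3 - <<'E'
from h import *
np.save("case.npy",np.array([.565,.2024,5.25]))
go(.5745,.1038,.028,5.25)
c=cam("wrist"); overlay(c,"w20",(0,40,400,384),2)
E
```

```text
pos [0.5755 0.1034 0.0464] yaw 5.1 t 21.15 q [-0.62  0.79  0.5   1.85 -0.59  0.65 -1.24] shift [-0.02  0.01 -0.37] turn [0.02 0.04 0.02]
```

View pics/w20.png

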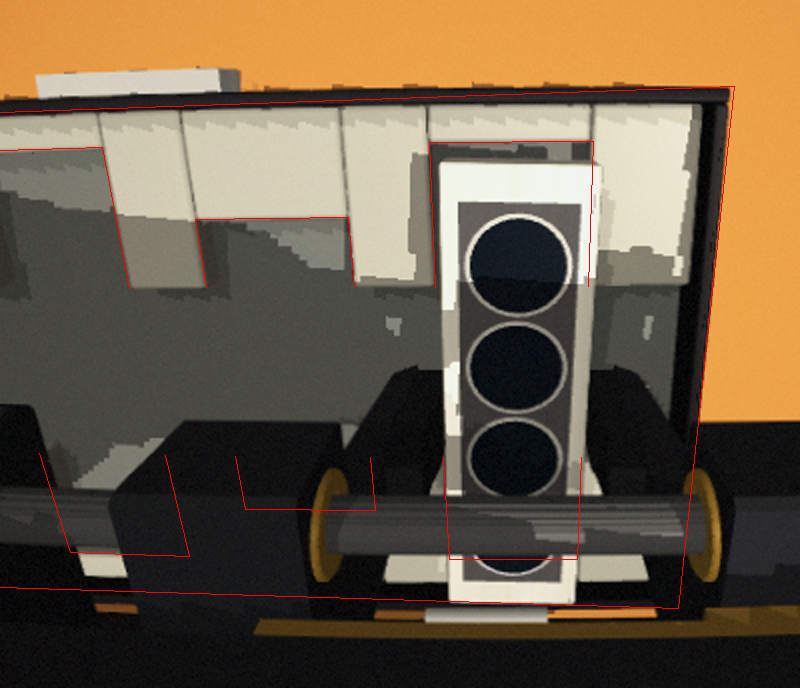

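Model now overlays the case well. Down into the pocket.

>>> jog_arm(steps="-0.02 0.02 -0.12 0 0 0 -0.5;0 0 -0.1 0 0 0 -0.5;0 0 -0.07 0 0 0 -0.5;0 0 0 0 0 0 -0.5")

```text
t: 21.6
ee_pos: [0.5746, 0.1043, 0.0308]
orientation: [0.999, 0.044, 0.002, 0.001]
wrist_force: [-0.7, -0.5, -1.8]
grip_width: 0.0379
```

```bash
python3 - <<'E'
from h import *
go(.5745,.1038,.027,5.25)
print(ctrl.observe()["wrist_force"])
c=cam("wrist"); overlay(c,"w21",(0,40,400,384),2)
E
```

```text
pos [0.5746 0.1043 0.0308] yaw 5.1 t 21.6 q [-0.61  0.81  0.49  1.85 -0.61  0.62 -1.23] shift [-0.   -0.01 -0.08] turn [0.02 0.04 0.02]
[-0.71482923 -0.48602674 -1.77729367]
```

View pics/w21.png

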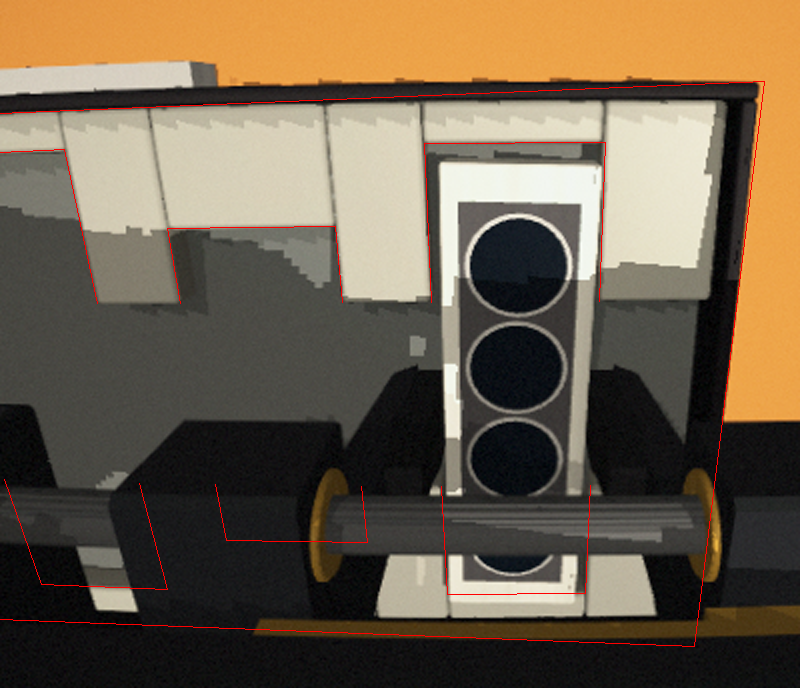

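```bash
python3 - <<'E'
from h import *
c=cam("wrist")
p=np.load("case.npy");a=np.radians(p[2]);M=np.array([[np.cos(a),-np.sin(a)],[np.sin(a),np.cos(a)]])
P=unproj(c,np.array([(440,163),(600,163),(449,602),(575,602)])/2+[0,40],.0225)[:,:2]
print(((P-p[:2])@M).round(4))
E
```

```text
[[ 0.0641 -0.0818]
 [ 0.064  -0.1185]
 [-0.0644 -0.0789]
 [-0.0647 -0.1166]]
```

>>> jog_arm(steps="0 0 -0.06 0 0 0.1 -0.5;0 0 -0.03 0 0 0 -0.5;0 0 0 0 0 0 0.15;0 0 0 0 0 0 0.15;0 0 0 0 0 0 0.15;0 0 0.2 0 0 0 0.15;0 0 0.4 0 0 0 0.15;0 0 0.8 0 0 0 0.15")

```text
t: 22.5
ee_pos: [0.5729, 0.1037, 0.0965]
orientation: [0.999, 0.051, 0.0, 0.002]
wrist_force: [2.0, 0.3, -0.1]
grip_width: 0.0507
```

```bash
python3 - <<'E'
from h import *
go(.5,-.2,.25,-5)
print(ctrl.observe()["wrist_force"],ctrl.observe()["grip_width"])
c=cam("wrist"); overlay(c,"w22",(0,40,400,384),2)
boxes(c,"wrist",["bar_1"],.018)
E
```

```text
pos [0.5729 0.1037 0.0965] yaw 5.8 t 22.5 q [-0.66  0.71  0.56  1.85 -0.54  0.74 -1.27] shift [-1.46 -6.07  3.07] turn [ 0.03 -0.   -1.57]
[ 1.97555651  0.27394397 -0.12847926] 0.0506952060707052
bar_1 0.9 [259.8, 188.2, 60.0, 165.0] ctr [0.5742 0.1025] L 0.130 W 0.037 ang 4.2
bar_1 0.45 [448.6, 171.0, 124.5, 228.7] ctr [ 0.6022 -0.0622] L 0.151 W 0.092 ang -6.8
```

View pics/w22.png

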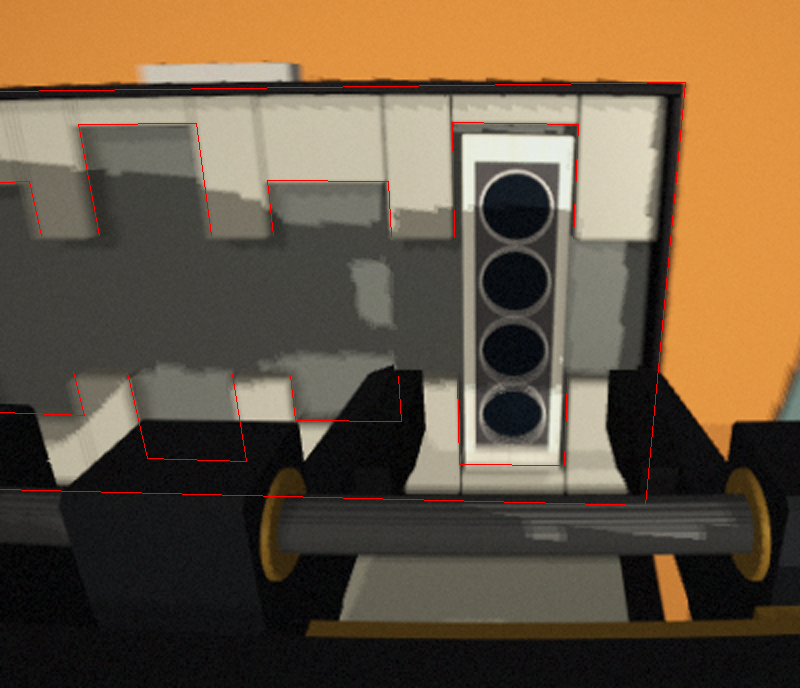

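>>> jog_arm(steps="0 -0.3 0.7 0 0 -0.2 0.6;0 -0.8 0.7 0 0 -0.2 0.6;0 -1 0.6 0 0 -0.2 0.6;0 -1 0.4 0 0 -0.2 0.6;-0.3 -1 0.2 0 0 -0.2 0.6;-0.4 -1 0 0 0 -0.2 0.6;-0.4 -1 0 0 0 -0.2 0.6;-0.3 -0.8 0 0 0 0 0.6")

```text
t: 23.4
ee_pos: [0.5115, -0.2207, 0.2348]
orientation: [1.0, -0.029, 0.011, -0.0]
wrist_force: [0.0, -0.3, -0.0]
grip_width: 0.0705
```

>>> jog_arm(steps="-0.2 -0.6 0 0 0 0 0.6;0 -0.1 0 0 0 0 0.6;0 0 0 0 0 0 0.6")

```text
t: 23.7
ee_pos: [0.4969, -0.2641, 0.2365]
orientation: [0.999, -0.035, 0.012, 0.001]
wrist_force: [1.3, 0.8, -0.1]
grip_width: 0.0703
```

```bash
python3 - <<'E'
from h import *
go(.438,-.27,.1,-4)
c=cam("wrist","w23")
boxes(c,"wrist",["bar_1","slide_1"],.016)
E
```

```text
pos [ 0.4969 -0.2641  0.2365] yaw -4.0 t 23.7 q [-0.15  0.49  0.76  1.84 -0.42  0.95 -0.85] shift [-1.18 -0.12 -2.73] turn [0.02 0.19 0.  ]
bar_1 0.98 [267.1, 201.2, 30.5, 103.8] ctr [ 0.4385 -0.2718] L 0.133 W 0.038 ang -2.6
slide_1 0.97 [97.1, 88.0, 52.2, 76.2] ctr [ 0.5978 -0.0862] L 0.090 W 0.044 ang 13.9
slide_1 0.72 [293.6, 82.3, 36.2, 80.5] ctr [ 0.5829 -0.3086] L 0.089 W 0.038 ang -1.6
slide_1 0.43 [7.8, 192.9, 15.6, 22.8] ctr [0.4821 0.0672] L 0.037 W 0.016 ang -56.9
slide_1 0.33 [478.1, 149.0, 64.6, 53.4] ctr [ 0.4937 -0.5436] L 0.091 W 0.057 ang 77.6
```

View pics/w23.png

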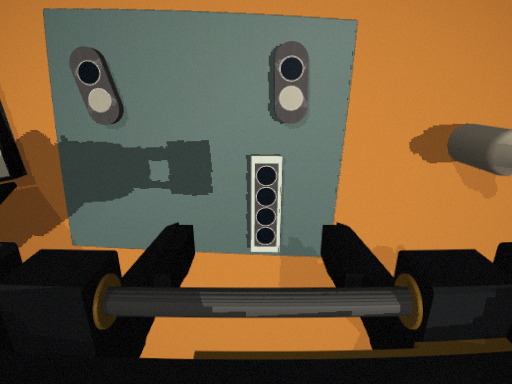

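>>> jog_arm(steps="-0.3 -0.05 -0.4 0 0.1 0.1 0.6;-0.5 -0.1 -0.7 0 0.1 0.05 0.6;-0.4 0 -0.7 0 0 0 0.6;-0.15 0 -0.7 0 0 0 0.6;0 0 -0.5 0 0 0 0.6;0 0 -0.2 0 0 0 0.6;0 0 0 0 0 0 0.6")

```text
t: 24.55
ee_pos: [0.4358, -0.2575, 0.0715]
orientation: [1.0, -0.013, 0.001, -0.001]
wrist_force: [-1.0, -0.4, 0.4]
grip_width: 0.0706
```

```bash
python3 - <<'E'
from h import *
go(.4385,-.2715,.025,-3)
E
```

```text
pos [ 0.4358 -0.2575  0.0715] yaw -1.5 t 24.55 q [ 0.02  0.66  0.55  2.05 -0.62  0.59 -0.59] shift [ 0.05 -0.28 -0.93] turn [-0.02  0.02 -0.22]
```

>>> jog_arm(steps="0.03 -0.2 -0.2 0 0 -0.2 0.6;0 -0.1 -0.3 0 0 0 0.6;0 0 -0.2 0 0 0 0.6;0 0 -0.1 0 0 0 0.6;0 0 -0.05 0 0 0 0.6;0 0 0 0 0 0 0.6")

```text
t: 25.15
ee_pos: [0.4412, -0.2743, 0.0281]
orientation: [1.0, -0.025, 0.004, -0.0]
wrist_force: [0.9, 0.6, 0.1]
grip_width: 0.0705
```

```bash
python3 - <<'E'
from h import *
go(.4385,-.2715,.025,-3)
c=cam("wrist","w24")
E
```

```text
pos [ 0.4412 -0.2743  0.0281] yaw -2.8 t 25.15 q [ 0.1   0.75  0.48  2.02 -0.69  0.53 -0.54] shift [-0.05  0.06 -0.06] turn [ 0.    0.07 -0.03]
```

View pics/w24.png

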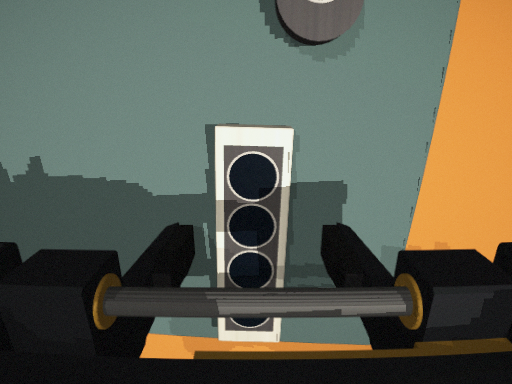

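Centred well enough; close.

>>> jog_arm(steps="-0.05 0.06 -0.06 0 0.06 0 0.6;0 0.01 0 0 0 0 0.6;0 0 0 0 0 0 -0.5;0 0 0 0 0 0 -0.5;0 0 0 0 0 0 -0.5;0 0 0 0 0 0 -0.5")

```text
t: 25.8
ee_pos: [0.4393, -0.2704, 0.0262]
orientation: [1.0, -0.024, 0.001, 0.0]
wrist_force: [-0.5, -0.4, 0.5]
grip_width: 0.0407
```

```bash
python3 - <<'E'
from h import *
go(.4385,-.2715,.025,-3)
c=cam("wrist","w25"); print(ctrl.observe()["grip_width"])
E
```

```text
pos [ 0.4393 -0.2704  0.0262] yaw -2.8 t 25.8 q [ 0.09  0.75  0.48  2.03 -0.69  0.52 -0.54] shift [-0.02 -0.02 -0.02] turn [ 0.01  0.02 -0.03]
0.03768847187876454
```

View pics/w25.png

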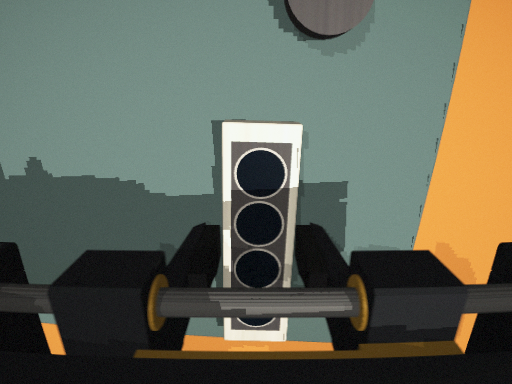

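>>> jog_arm(steps="0 0 0.3 0 0 0 -0.5;0.2 0.2 0.6 0 0 0.2 -0.5;0.5 0.5 0.7 0 0 0.2 -0.5;0.6 0.7 0.5 0 0 0.2 -0.5;0.6 0.8 0.2 0 0 0.2 -0.5;0.4 0.9 0 0 0 0.2 -0.5;0.2 0.9 0 0 0 0.2 -0.5;0.1 0.9 0 0 0 0 -0.5")

```text
t: 26.65
ee_pos: [0.5693, -0.0258, 0.1542]
orientation: [0.999, 0.041, 0.003, 0.003]
wrist_force: [0.2, -0.5, -1.6]
grip_width: 0.0377
```

```bash
python3 - <<'E'
from h import *
go(.562,.2353,.1,5.25)
E
```

```text
pos [ 0.5693 -0.0258  0.1542] yaw 4.7 t 26.65 q [-0.52  0.62  0.66  1.87 -0.5   0.82 -1.09] shift [-0.15  5.22 -1.08] turn [0.05 0.05 0.08]
```

>>> jog_arm(steps="0 0.9 0 0 0 0 -0.5;0 0.9 0 0 0 0 -0.5;0 0.9 0 0 0 0 -0.5;0 0.9 0 0 0 0 -0.5;0 0.7 0 0 0 0 -0.5;0 0.3 -0.3 0 0 0 -0.5;0 0 -0.4 0 0 0 -0.5;0 0 0 0 0 0 -0.5")

```text
t: 27.45
ee_pos: [0.5664, 0.2226, 0.1242]
orientation: [0.999, 0.046, 0.005, 0.001]
wrist_force: [0.0, -1.2, -1.7]
grip_width: 0.0375
```

```bash
python3 - <<'E'
from h import *
go(.562,.2353,.06,5.25)
E
```

```text
pos [0.5664 0.2226 0.1242] yaw 5.3 t 27.45 q [-0.89  0.72  0.63  1.78 -0.55  0.82 -1.47] shift [-0.09  0.25 -1.28] turn [ 0.02  0.08 -0.01]
```

>>> jog_arm(steps="-0.1 0.15 -0.2 0 0.05 0 -0.5;0 0.15 -0.4 0 0 0 -0.5;0 0.05 -0.4 0 0 0 -0.5;0 0 -0.3 0 0 0 -0.5;0 0 0 0 0 0 -0.5")

```text
t: 27.95
ee_pos: [0.5616, 0.2359, 0.058]
orientation: [0.999, 0.042, 0.001, 0.002]
wrist_force: [-1.4, -0.4, -0.6]
grip_width: 0.0381
```

```bash
python3 - <<'E'
from h import *
go(.562,.2353,.028,5.25)
c=cam("wrist"); overlay(c,"w26",(60,40,460,384),2)
E
```

```text
pos [0.5616 0.2359 0.058 ] yaw 4.8 t 27.95 q [-0.87  0.81  0.56  1.78 -0.62  0.72 -1.46] shift [ 0.01 -0.01 -0.6 ] turn [0.03 0.03 0.06]
```

View pics/w26.png

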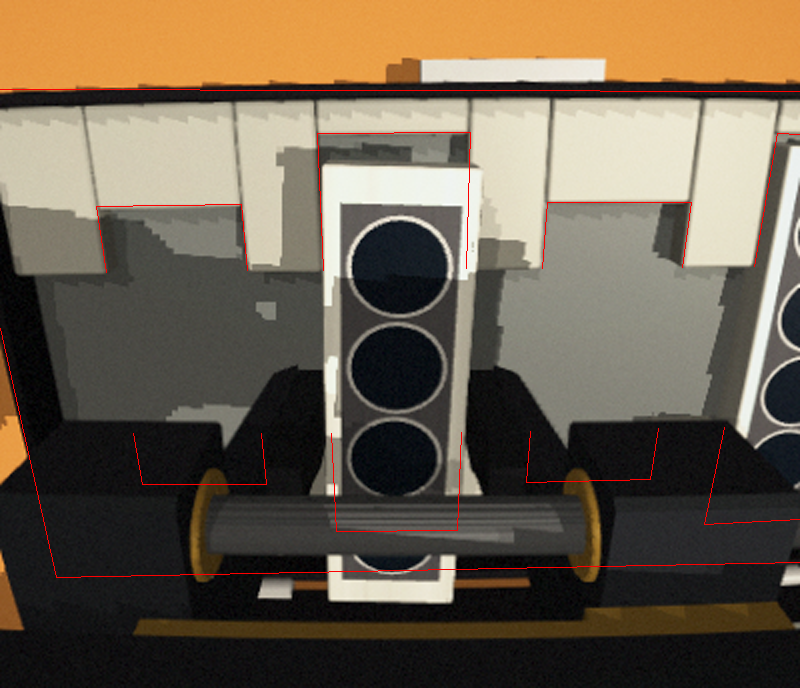

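>>> jog_arm(steps="0 0 -0.2 0 0 0.06 -0.5;0 0 -0.2 0 0 0.03 -0.5;0 0 -0.1 0 0 0 -0.5;0 0 0 0 0 0 -0.5")

```text
t: 28.4
ee_pos: [0.564, 0.2352, 0.0343]
orientation: [0.999, 0.047, 0.004, 0.001]
wrist_force: [-1.1, 0.7, -1.8]
grip_width: 0.0375
```

```bash
cat >> h.py <<'E'
def incase(c,uv,z):
    p=np.load("case.npy");a=np.radians(p[2]);M=np.array([[np.cos(a),-np.sin(a)],[np.sin(a),np.cos(a)]])
    return (unproj(c,uv,z)[:,:2]-p[:2])@M
E
python3 - <<'E'
from h import *
go(.562,.2353,.028,5.25)
c=cam("wrist"); overlay(c,"w27",(60,40,460,384),2)
E
```

```text
pos [0.564  0.2352 0.0343] yaw 5.4 t 28.4 q [-0.85  0.85  0.53  1.78 -0.64  0.68 -1.43] shift [-0.04  0.   -0.13] turn [ 0.02  0.06 -0.02]
```

View pics/w27.png

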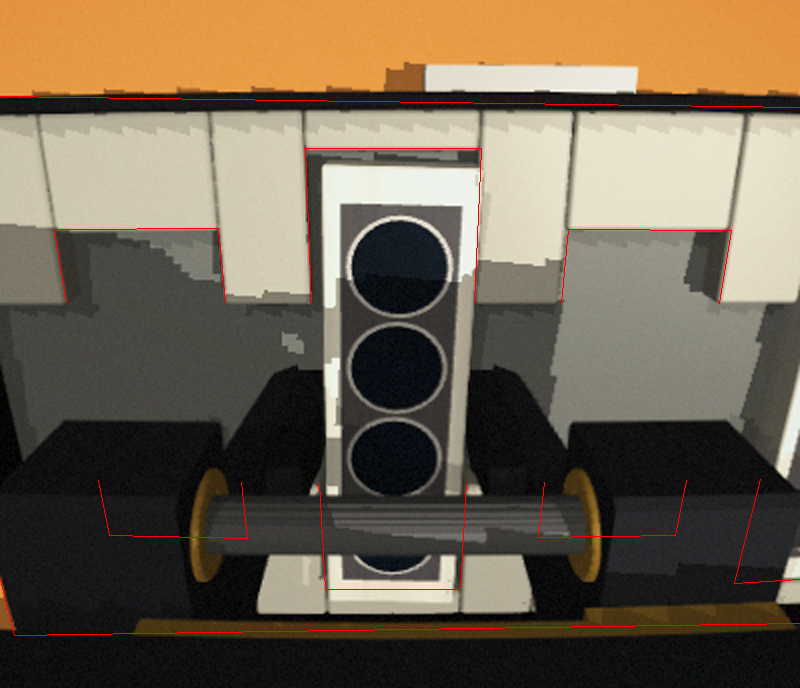

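>>> jog_arm(steps="-0.04 0.02 -0.07 0 0.04 0 -0.5;0 0 -0.06 0 0 0 -0.5;0 0 0 0 0 0 0.15;0 0 0 0 0 0 0.15;0 0 0 0 0 0 0.15;0 0 0.2 0 0 0 0.15;0 0 0.4 0 0 0 0.15;0 0 0.8 0 0 0 0.15")

```text
t: 29.25
ee_pos: [0.56, 0.2355, 0.0977]
orientation: [0.999, 0.047, -0.001, 0.003]
wrist_force: [1.2, 0.6, -0.1]
grip_width: 0.0507
```

```bash
python3 - <<'E'
from h import *
go(.64,-.086,.2,12)
c=cam("wrist"); overlay(c,"w28",(60,40,460,384),2)
boxes(c,"wrist",["bar_1"],.018)
E
```

```text
pos [0.56   0.2355 0.0977] yaw 5.4 t 29.25 q [-0.89  0.76  0.6   1.78 -0.57  0.79 -1.48] shift [ 1.6  -6.43  2.05] turn [ 0.04 -0.02  0.96]
bar_1 0.89 [431.0, 179.2, 84.3, 144.8] ctr [0.5811 0.1065] L 0.117 W 0.043 ang 3.5
bar_1 0.78 [259.5, 187.2, 55.3, 165.8] ctr [0.561  0.2341] L 0.131 W 0.038 ang 7.1
```

View pics/w28.png

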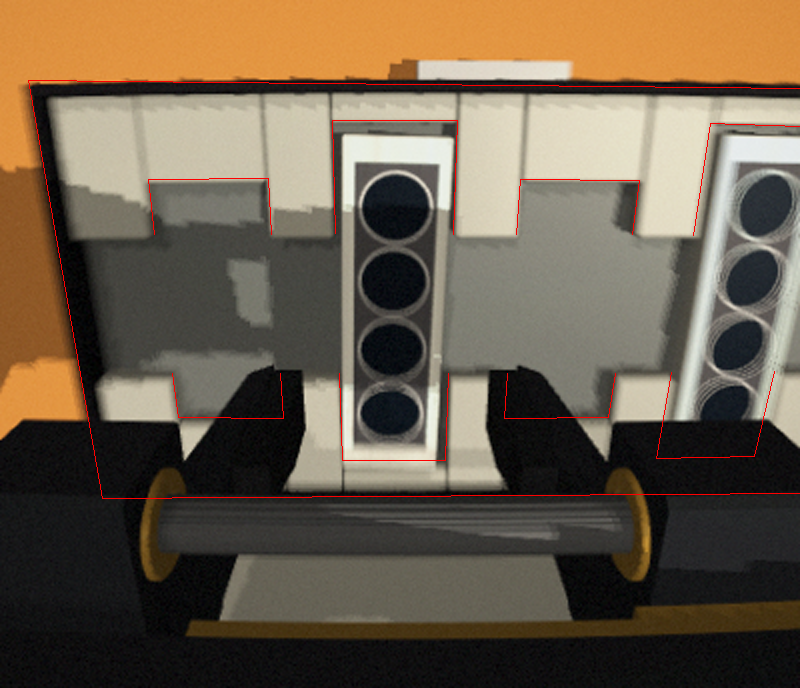

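>>> jog_arm(steps="0.1 -0.3 0.6 0 0 0.1 0.6;0.2 -0.8 0.7 0 0 0.2 0.6;0.2 -0.9 0.6 0 0 0.2 0.6;0.2 -0.9 0.4 0 0 0.2 0.6;0.2 -0.9 0.1 0 0 0.2 0.6;0.2 -0.9 0 0 0 0.2 0.6;0.2 -0.8 0 0 0 0.1 0.6;0.2 -0.6 0 0 0 0 0.6")

```text
t: 30.15
ee_pos: [0.639, -0.0689, 0.2312]
orientation: [0.992, 0.128, 0.008, -0.002]
wrist_force: [-0.1, 0.3, -0.3]
grip_width: 0.0709
```

>>> jog_arm(steps="0.1 -0.3 0 0 0 0 0.6;0 0 0 0 0 0 0.6")

```text
t: 30.35
ee_pos: [0.6439, -0.0919, 0.2324]
orientation: [0.992, 0.124, 0.009, -0.0]
wrist_force: [0.7, 0.0, 0.2]
grip_width: 0.0707
```

```bash
python3 - <<'E'
from h import *
go(.598,-.085,.07,14)
c=cam("wrist","w29")
boxes(c,"wrist",["bar_1","slide_1"],.016)
E
```

```text
pos [ 0.6439 -0.0919  0.2324] yaw 14.2 t 30.35 q [-0.37  0.63  0.67  1.6  -0.45  1.04 -0.9 ] shift [-0.92  0.14 -3.25] turn [-0.02  0.14 -0.03]
bar_1 0.97 [92.2, 174.2, 38.1, 104.2] ctr [0.5748 0.1022] L 0.134 W 0.041 ang 5.9
bar_1 0.9 [6.0, 160.9, 10.1, 97.9] ctr [0.5622 0.2137] L 0.130 W 0.012 ang -0.1
slide_1 0.71 [405.2, 240.5, 46.6, 58.7] ctr [ 0.5843 -0.3057] L 0.090 W 0.046 ang -3.9
slide_1 0.62 [241.1, 193.4, 29.8, 68.9] ctr [ 0.599  -0.0835] L 0.090 W 0.037 ang 14.2
```

View pics/w29.png

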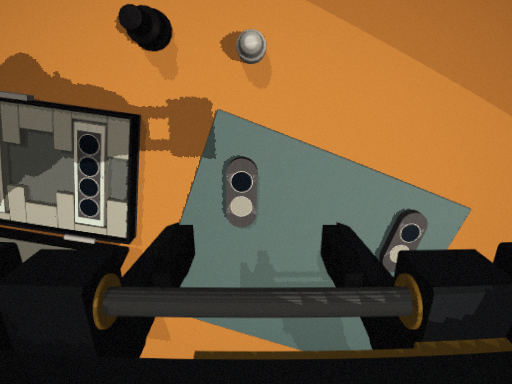

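>>> jog_arm(steps="-0.3 0.05 -0.4 0 0.05 0 0.6;-0.35 0.05 -0.7 0 0.05 0 0.6;-0.25 0 -0.7 0 0 0 0.6;-0.1 0 -0.7 0 0 0 0.6;0 0 -0.5 0 0 0 0.6;0 0 -0.2 0 0 0 0.6;0 0 0 0 0 0 0.6")

```text
t: 31.2
ee_pos: [0.5921, -0.065, 0.068]
orientation: [0.991, 0.136, 0.004, -0.006]
wrist_force: [0.2, -0.1, 1.0]
grip_width: 0.0706
```

```bash
python3 - <<'E'
from h import *
go(.599,-.0845,.025,14)
E
```

```text
pos [ 0.5921 -0.065   0.068 ] yaw 15.6 t 31.2 q [-0.33  0.77  0.52  1.82 -0.58  0.71 -0.77] shift [ 0.14 -0.39 -0.86] turn [-0.1   0.05 -0.24]
```

>>> jog_arm(steps="0.08 -0.25 -0.2 -0.05 0 -0.15 0.6;0.04 -0.12 -0.25 0 0 -0.05 0.6;0 0 -0.2 0 0 0 0.6;0 0 -0.1 0 0 0 0.6;0 0 0 0 0 0 0.6")

```text
t: 31.7
ee_pos: [0.6018, -0.0849, 0.0308]
orientation: [0.992, 0.124, 0.006, -0.002]
wrist_force: [-0.3, 0.5, -0.7]
grip_width: 0.0704
```

```bash
python3 - <<'E'
from h import *
go(.599,-.0845,.025,14)
E
```

```text
pos [ 0.6018 -0.0849  0.0308] yaw 14.2 t 31.7 q [-0.28  0.84  0.49  1.79 -0.62  0.66 -0.75] shift [-0.06  0.01 -0.12] turn [-0.04  0.1  -0.03]
```

>>> jog_arm(steps="-0.06 0 -0.08 -0.02 0.08 0 0.6;0 0 -0.04 0 0 0 0.6;0 0 0 0 0 0 0.6;0 0 0 0 0 0 -0.5;0 0 0 0 0 0 -0.5;0 0 0 0 0 0 -0.5;0 0 0 0 0 0 -0.5;0 0 0 0 0 0 -0.5")

```text
t: 32.5
ee_pos: [0.5993, -0.0844, 0.0255]
orientation: [0.992, 0.124, 0.002, -0.001]
wrist_force: [-0.1, 0.8, -0.3]
grip_width: 0.0376
```

```bash
python3 - <<'E'
from h import *
go(.599,-.0845,.025,14)
c=cam("wrist","w30"); print(ctrl.observe()["grip_width"])
E
```

```text
pos [ 0.5993 -0.0844  0.0255] yaw 14.3 t 32.5 q [-0.28  0.85  0.49  1.79 -0.62  0.66 -0.75] shift [-0.01 -0.   -0.01] turn [-0.03  0.03 -0.04]
0.03781538854572114
```

View pics/w30.png

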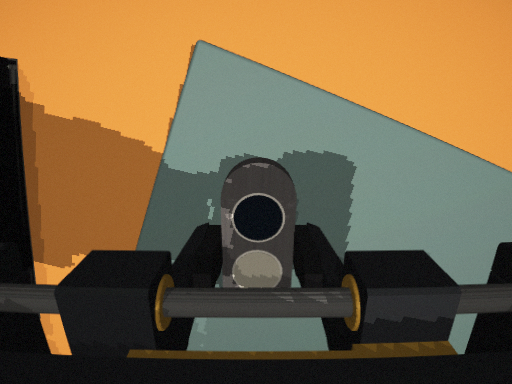

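```bash
python3 - <<'E'
from h import *
c=cam("wrist")
print(toolxy(c,[(258,157),(258,161),(258,165)],.0165).round(4))
cv2.imwrite("pics/w30z.png",cv2.resize(c["img"][140:300,200:320],None,fx=4,fy=4,interpolation=cv2.INTER_CUBIC))
E
```

```text
[[0.0466 0.0001 0.0092]
 [0.0446 0.0001 0.0092]
 [0.0426 0.0001 0.0092]]
```

View pics/w30z.png

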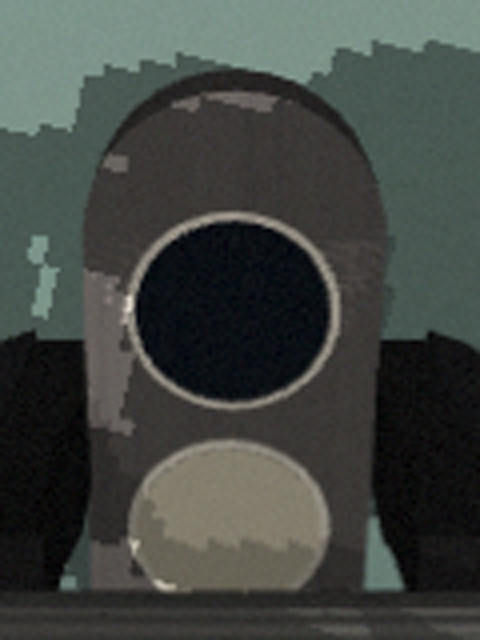

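>>> jog_arm(steps="0 0 0.4 0 0 0 -0.5;0 0.1 0.7 0 0 -0.2 -0.5;-0.05 0.5 0.6 0 0 -0.2 -0.5;-0.1 0.8 0.2 0 0 -0.2 -0.5;-0.1 0.9 0 0 0 -0.2 -0.5;-0.1 0.9 0 0 0 -0.2 -0.5;-0.1 0.9 0 0 0 -0.2 -0.5;-0.1 0.6 0 0 0 0 -0.5")

```text
t: 33.4
ee_pos: [0.5688, 0.1509, 0.1244]
orientation: [0.999, 0.043, 0.002, -0.0]
wrist_force: [0.1, -0.1, -1.5]
grip_width: 0.0378
```

>>> jog_arm(steps="0 0.4 0 0 0 0 -0.5;0 0.1 -0.2 0 0 0 -0.5;0 0 0 0 0 0 -0.5")

```text
t: 33.7
ee_pos: [0.5665, 0.1835, 0.1127]
orientation: [0.999, 0.048, 0.001, -0.001]
wrist_force: [-0.8, -0.2, -1.2]
grip_width: 0.0376
```

```bash
python3 - <<'E'
from h import *
go(.569,.1695,.06,5.25)
E
```

```text
pos [0.5665 0.1835 0.1127] yaw 5.4 t 33.7 q [-0.84  0.72  0.64  1.81 -0.59  0.8  -1.37] shift [ 0.05 -0.28 -1.05] turn [-0.03  0.02 -0.03]
```

>>> jog_arm(steps="0.04 -0.15 -0.2 0 0 0 -0.5;0 -0.05 -0.35 0 0 0 -0.5;0 0 -0.3 0 0 0 -0.5;0 0 -0.2 0 0 0 -0.5;0 0 0 0 0 0 -0.5")

```text
t: 34.2
ee_pos: [0.5693, 0.1626, 0.0559]
orientation: [0.999, 0.042, 0.001, 0.001]
wrist_force: [-0.3, -0.3, -1.5]
grip_width: 0.0379
```

```bash
python3 - <<'E'
from h import *
go(.569,.1695,.06,5.25)
c=cam("wrist"); overlay(c,"w31",(60,40,460,384),2)
E
```

```text
pos [0.5693 0.1626 0.0559] yaw 4.8 t 34.2 q [-0.77  0.8   0.58  1.83 -0.65  0.7  -1.3 ] shift [-0.01  0.14  0.08] turn [0.02 0.01 0.06]
```

View pics/w31.png

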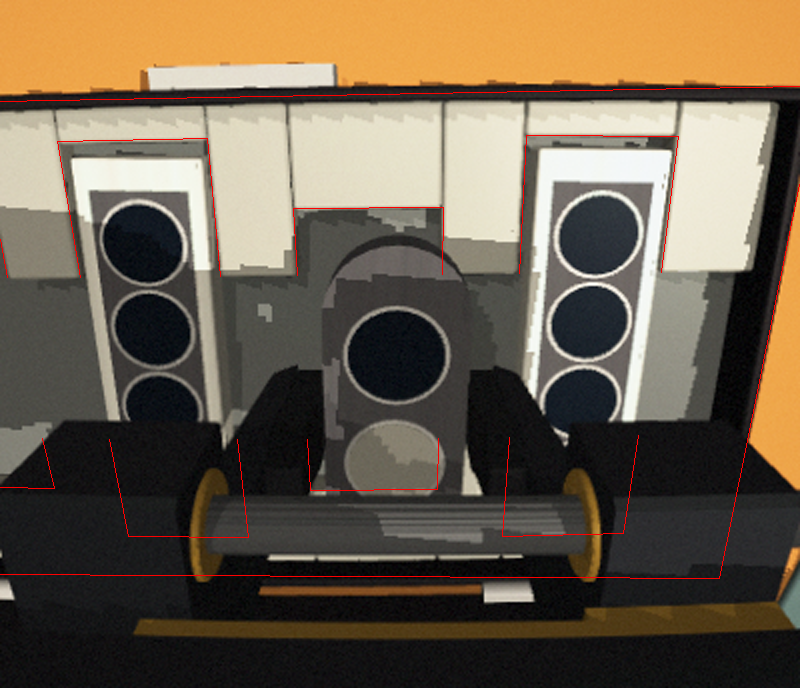

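>>> jog_arm(steps="0 0.12 -0.05 0 0 0.05 -0.5;0 0.02 -0.12 0 0 0.02 -0.5;0 0 -0.12 0 0 0 -0.5;0 0 -0.08 0 0 0 -0.5;0 0 0 0 0 0 -0.5")

```text
t: 34.75
ee_pos: [0.571, 0.1711, 0.0381]
orientation: [0.999, 0.047, 0.003, 0.0]
wrist_force: [0.2, 0.0, -2.0]
grip_width: 0.0377
```

```bash
python3 - <<'E'
from h import *
go(.569,.1695,.0275,5.25)
c=cam("wrist"); overlay(c,"w32",(60,40,460,384),2)
E
```

```text
pos [0.571  0.1711 0.0381] yaw 5.4 t 34.75 q [-0.76  0.83  0.56  1.82 -0.67  0.68 -1.29] shift [-0.04 -0.03 -0.21] turn [ 0.01  0.04 -0.03]
```

View pics/w32.png

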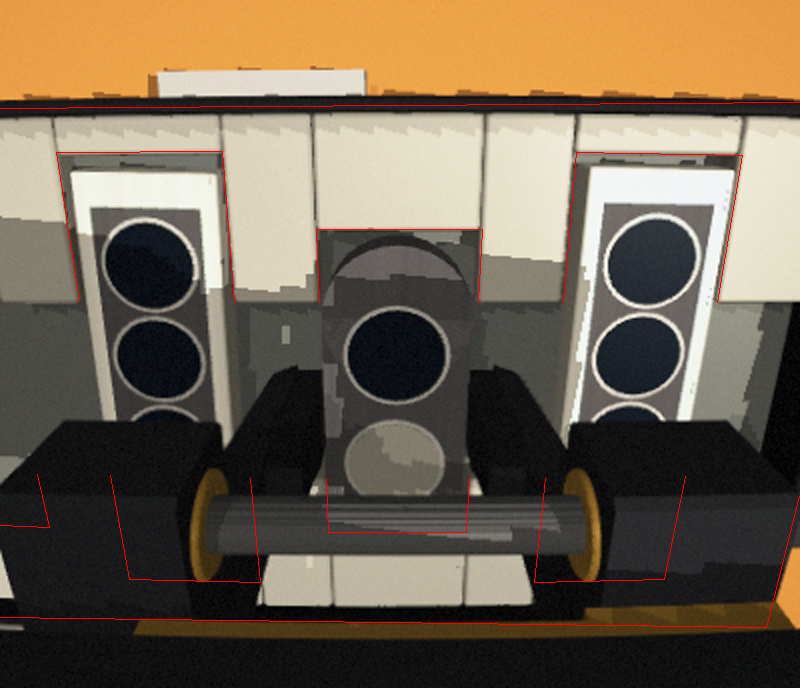

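>>> jog_arm(steps="-0.04 -0.02 -0.08 0 0.03 0 -0.5;0 0 -0.08 0 0 0 -0.5;0 0 -0.05 0 0 0 -0.5;0 0 0 0 0 0 -0.5")

```text
t: 35.2
ee_pos: [0.5695, 0.17, 0.0275]
orientation: [0.999, 0.047, 0.001, 0.0]
wrist_force: [0.6, 0.2, 0.3]
grip_width: 0.0381
```

```bash
python3 - <<'E'
from h import *
go(.569,.1695,.0275,5.25)
c=cam("wrist"); overlay(c,"w33",(60,40,460,384),2)
E
```

```text
pos [0.5695 0.17   0.0275] yaw 5.4 t 35.2 q [-0.75  0.85  0.54  1.83 -0.68  0.66 -1.28] shift [-0.01 -0.01 -0.  ] turn [ 0.    0.02 -0.02]
```

View pics/w33.png

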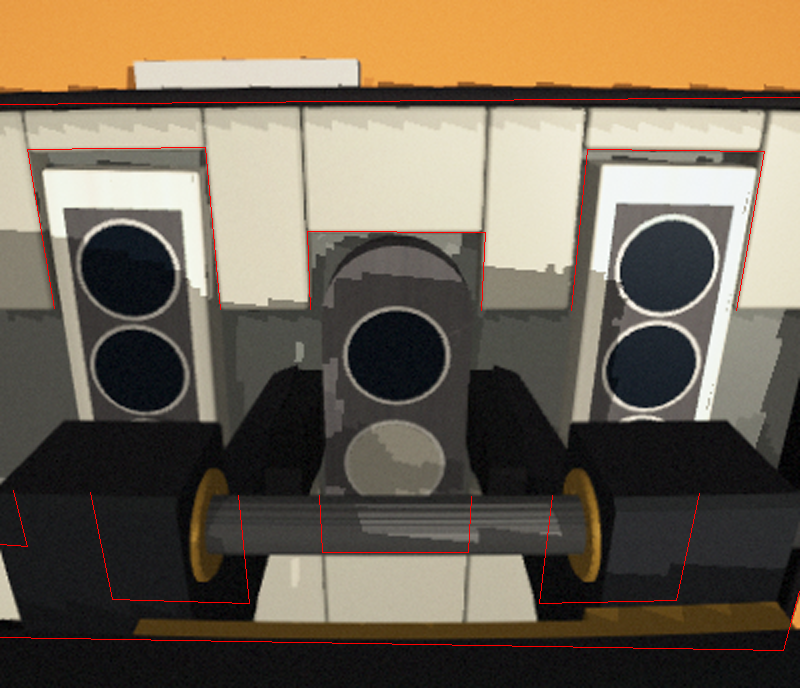

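Seated. Release and leave toward the last slide.

>>> jog_arm(steps="0 0 0 0 0 0 0.12;0 0 0 0 0 0 0.12;0 0 0 0 0 0 0.12;0 0 0.2 0 0 0 0.12;0 0 0.4 0 0 0 0.12;0 0 0.8 0 0 0 0.12;0 -0.3 0.9 0 0 0 0.6;0.1 -0.8 0.8 0 0 -0.2 0.6")

```text
t: 36.05
ee_pos: [0.5703, 0.1229, 0.1808]
orientation: [0.999, 0.039, -0.003, 0.0]
wrist_force: [1.0, 0.4, 0.2]
grip_width: 0.0633
```

```bash
python3 - <<'E'
from h import *
go(.64,-.30,.23,-4)
c=cam("wrist"); overlay(c,"w34",(60,40,460,384),2)
E
```

```text
pos [0.5703 0.1229 0.1808] yaw 4.5 t 36.05 q [-0.8   0.62  0.72  1.81 -0.51  0.91 -1.34] shift [ 1.39 -8.46  0.98] turn [-0.   -0.05 -1.23]
```

View pics/w34.png

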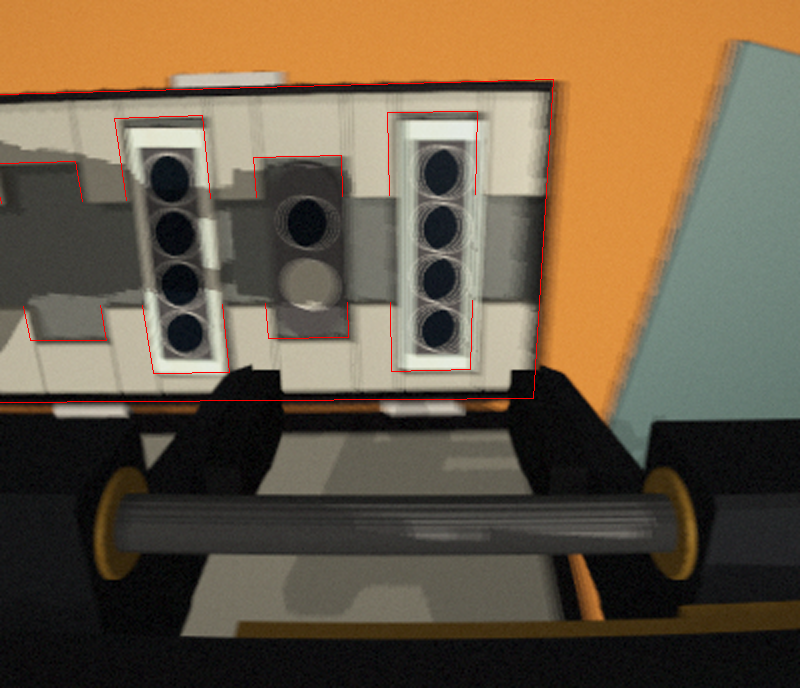

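Good (moving, hence blur). To the last slide.

>>> jog_arm(steps="0.2 -1 0.4 0 0 -0.2 0.6;0.2 -1 0.3 0 0 -0.2 0.6;0.2 -1 0 0 0 -0.2 0.6;0.2 -1 0 0 0 -0.2 0.6;0.2 -1 0 0 0 -0.2 0.6;0.2 -1 0 0 0 -0.2 0.6;0.1 -1 0 0 0 0 0.6;0.1 -0.8 0 0 0 0 0.6")

```text
t: 36.9
ee_pos: [0.6411, -0.2604, 0.2252]
orientation: [0.999, -0.038, 0.008, -0.001]
wrist_force: [0.5, -0.7, 0.9]
grip_width: 0.0703
```

>>> jog_arm(steps="0 -0.3 0 0 0 0 0.6;0 0 0 0 0 0 0.6")

```text
t: 37.1
ee_pos: [0.6384, -0.2851, 0.2266]
orientation: [0.999, -0.043, 0.008, 0.002]
wrist_force: [0.1, -0.5, -0.4]
grip_width: 0.0706
```

```bash
python3 - <<'E'
from h import *
c=cam("wrist","w35")
boxes(c,"wrist",["bar_1","slide_1"],.016)
go(.584,-.307,.025,-3)
E
```

```text
slide_1 0.9 [281.8, 201.6, 30.4, 68.1] ctr [ 0.5847 -0.3092] L 0.090 W 0.037 ang -2.8
slide_1 0.63 [196.2, 238.4, 294.3, 204.8] ctr [ 0.5715 -0.1957] L 0.342 W 0.209 ang 83.0
pos [ 0.6399 -0.28    0.2262] yaw -4.6 t 37.25 q [-0.1   0.75  0.75  1.47 -0.55  1.12 -0.9 ] shift [-1.12 -0.54 -4.02] turn [0.01 0.13 0.24]
```

View pics/w35.png

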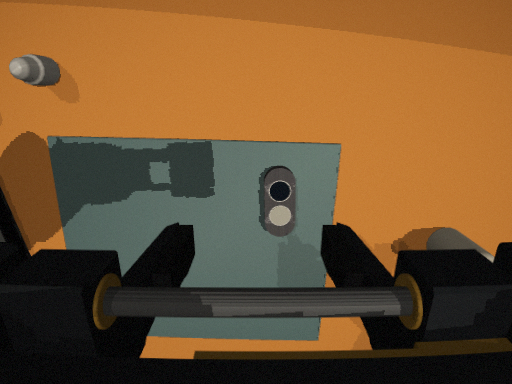

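>>> jog_arm(steps="-0.3 -0.2 -0.4 0 0.05 0.1 0.6;-0.4 -0.25 -0.7 0 0.05 0.1 0.6;-0.3 -0.2 -0.7 0 0 0 0.6;-0.1 0 -0.7 0 0 0 0.6;0 0 -0.4 0 0 0 0.6;0 0 -0.2 0 0 0 0.6;0 0 0 0 0 0 0.6")

```text
t: 37.95
ee_pos: [0.5899, -0.295, 0.0682]
orientation: [1.0, -0.017, 0.005, -0.003]
wrist_force: [-0.2, 0.4, -0.7]
grip_width: 0.0706
```

```bash
python3 - <<'E'
from h import *
go(.5845,-.309,.025,-3)
E
```

```text
pos [ 0.5899 -0.295   0.0682] yaw -2.0 t 37.95 q [-0.    0.88  0.62  1.65 -0.66  0.83 -0.7 ] shift [-0.11 -0.28 -0.86] turn [-0.05  0.08 -0.15]
```

>>> jog_arm(steps="-0.08 -0.18 -0.2 0 0.08 -0.1 0.6;-0.06 -0.08 -0.25 0 0 -0.05 0.6;-0.03 0 -0.2 0 0 0 0.6;0 0 -0.15 0 0 0 0.6;0 0 0 0 0 0 0.6")

```text
t: 38.45
ee_pos: [0.5837, -0.3085, 0.0281]
orientation: [1.0, -0.025, 0.002, -0.002]
wrist_force: [-0.9, -0.6, 0.1]
grip_width: 0.0704
```

```bash
python3 - <<'E'
from h import *
go(.5845,-.309,.025,-3)
E
```

```text
pos [ 0.5837 -0.3085  0.0281] yaw -2.9 t 38.45 q [ 0.04  0.94  0.59  1.64 -0.69  0.78 -0.68] shift [ 0.02 -0.01 -0.06] turn [-0.03  0.03 -0.01]
```

>>> jog_arm(steps="0 0 -0.06 0 0 0 0.6;0 0 0 0 0 0 0.6;0 0 0 0 0 0 -0.5;0 0 0 0 0 0 -0.5;0 0 0 0 0 0 -0.5;0 0 0 0 0 0 -0.5;0 0 0 0 0 0 -0.5")

```text
t: 39.15
ee_pos: [0.5848, -0.3088, 0.0262]
orientation: [1.0, -0.025, 0.003, -0.002]
wrist_force: [-0.3, 0.1, -1.2]
grip_width: 0.0373
```

```bash
python3 - <<'E'
from h import *
go(.556,.301,.13,5.25)
c=cam("wrist","w36"); print(ctrl.observe()["grip_width"])
cv2.imwrite("pics/w36z.png",cv2.resize(c["img"][140:300,200:320],None,fx=4,fy=4,interpolation=cv2.INTER_CUBIC))
E
```

```text
pos [ 0.5848 -0.3088  0.0262] yaw -2.9 t 39.15 q [ 0.04  0.94  0.58  1.64 -0.7   0.78 -0.67] shift [-0.58 12.2   2.08] turn [-0.03  0.05  1.18]
0.03787621167867932
```

View pics/w36z.png

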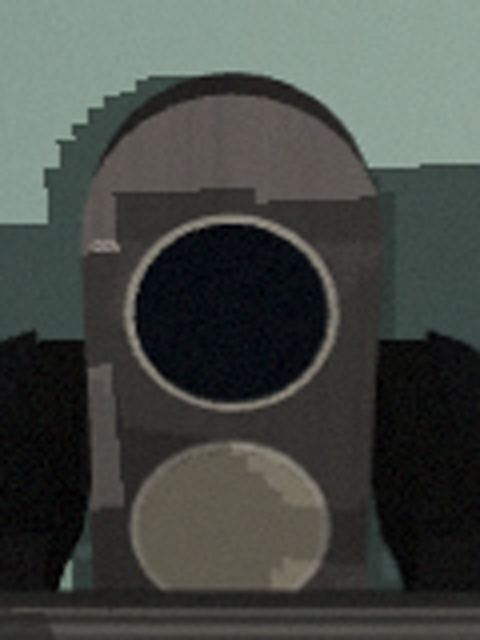

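>>> jog_arm(steps="0 0 0.4 0 0 0 -0.5;0 0.2 0.7 0 0 0.2 -0.5;0 0.6 0.7 0 0 0.2 -0.5;0 0.9 0.4 0 0 0.2 -0.5;0 0.9 0 0 0 0.2 -0.5;0 0.9 0 0 0 0.2 -0.5;0 0.9 0 0 0 0.1 -0.5;0 0.9 0 0 0 0 -0.5")

```text
t: 40.0
ee_pos: [0.5823, -0.0458, 0.151]
orientation: [0.999, 0.035, 0.007, 0.001]
wrist_force: [-0.3, 0.6, -1.2]
grip_width: 0.0377
```

>>> jog_arm(steps="0 0.9 0 0 0 0 -0.5;0 0.9 0 0 0 0 -0.5;0 0.9 0 0 0 0 -0.5;0 0.9 0 0 0 0 -0.5;0 0.9 0 0 0 0 -0.5;0 0.7 0 0 0 0 -0.5;0 0.3 0 0 0 0 -0.5;0 0 0 0 0 0 -0.5")

```text
t: 40.8
ee_pos: [0.5807, 0.2489, 0.162]
orientation: [0.999, 0.039, 0.011, -0.004]
wrist_force: [0.4, -0.0, -0.8]
grip_width: 0.0378
```

```bash
python3 - <<'E'
from h import *
go(.557,.301,.06,5.25)
E
```

```text
pos [0.5807 0.2489 0.162 ] yaw 4.5 t 40.8 q [-0.96  0.71  0.71  1.71 -0.57  0.91 -1.51] shift [-0.47  1.04 -2.04] turn [-0.07  0.18  0.11]
```

>>> jog_arm(steps="-0.15 0.4 -0.3 -0.03 0.1 0.05 -0.5;-0.2 0.5 -0.5 0 0.05 0.05 -0.5;-0.1 0.2 -0.5 0 0 0 -0.5;0 0 -0.4 0 0 0 -0.5;0 0 -0.2 0 0 0 -0.5;0 0 0 0 0 0 -0.5")

```text
t: 41.4
ee_pos: [0.5569, 0.2978, 0.0623]
orientation: [0.999, 0.039, 0.0, -0.0]
wrist_force: [0.1, -0.7, -0.9]
grip_width: 0.0376
```

```bash
python3 - <<'E'
from h import *
go(.557,.301,.0282,5.25)
c=cam("wrist"); overlay(c,"w37",(60,40,460,384),2)
E
```

```text
pos [0.5569 0.2978 0.0623] yaw 4.5 t 41.4 q [-0.98  0.85  0.62  1.72 -0.67  0.79 -1.53] shift [ 0.    0.06 -0.68] turn [-0.    0.    0.11]
```

View pics/w37.png

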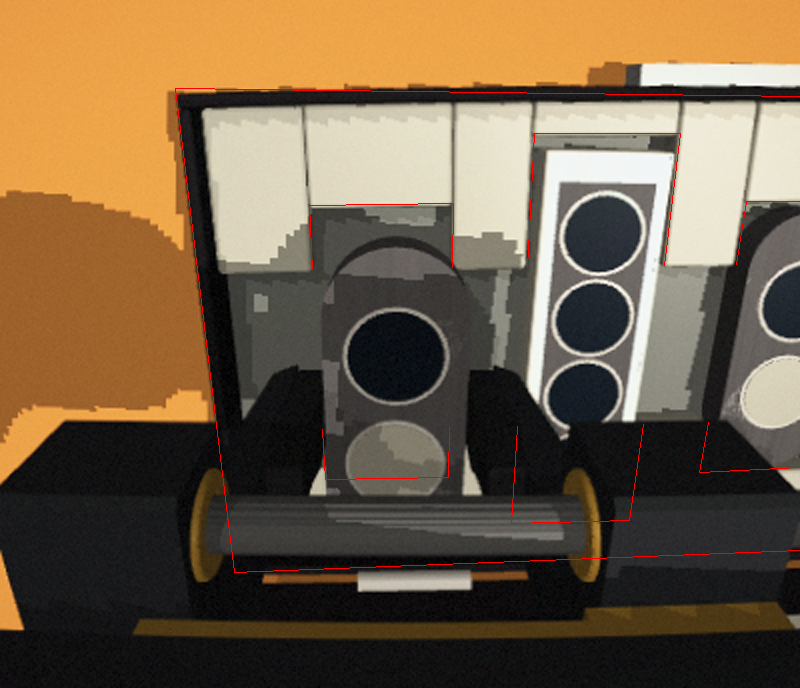

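>>> jog_arm(steps="0 0.05 -0.15 0 0 0.06 -0.5;0 0.01 -0.15 0 0 0.03 -0.5;0 0 -0.15 0 0 0 -0.5;0 0 -0.07 0 0 0 -0.5;0 0 0 0 0 0 -0.5")

```text
t: 41.95
ee_pos: [0.56, 0.2999, 0.0378]
orientation: [0.999, 0.044, 0.003, -0.001]
wrist_force: [0.2, -0.9, -1.6]
grip_width: 0.0378
```

```bash
python3 - <<'E'
from h import *
go(.5565,.301,.0282,5.25)
c=cam("wrist"); overlay(c,"w38",(60,40,460,384),2)
E
```

```text
pos [0.56   0.2999 0.0378] yaw 5.0 t 41.95 q [-0.96  0.89  0.59  1.72 -0.69  0.75 -1.51] shift [-0.07  0.02 -0.19] turn [-0.02  0.04  0.04]
```

View pics/w38.png

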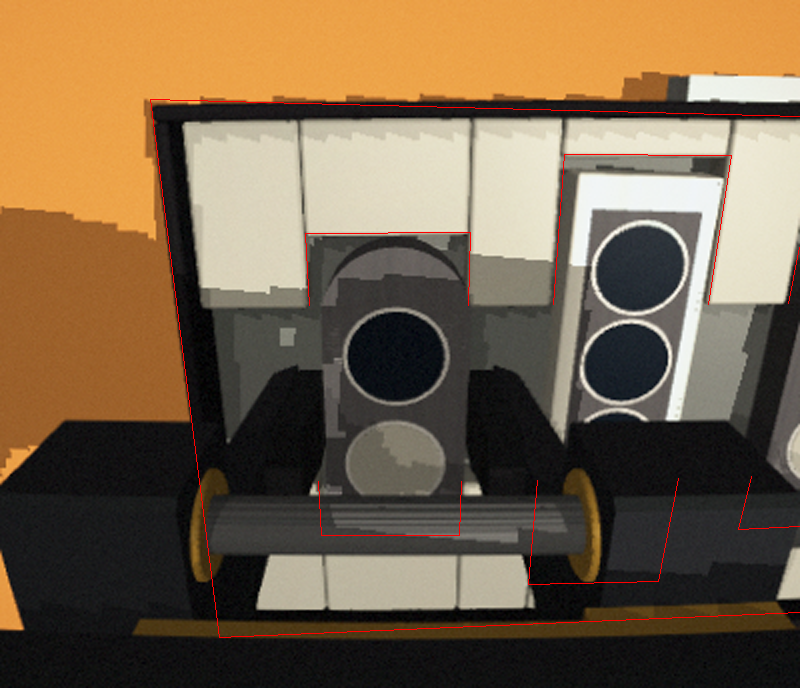

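>>> jog_arm(steps="-0.07 0.03 0 0 0.04 0.03 -0.5;0 0 -0.08 0 0 0 -0.5;0 0 -0.08 0 0 0 -0.5;0 0 -0.03 0 0 0 -0.5;0 0 0 0 0 0 -0.5")

```text
t: 42.5
ee_pos: [0.5565, 0.3019, 0.0284]
orientation: [0.999, 0.046, 0.001, -0.002]
wrist_force: [0.4, -0.4, -1.0]
grip_width: 0.0376
```

```bash
python3 - <<'E'
from h import *
go(.5565,.301,.0282,5.25); print(ctrl.observe()["wrist_force"])
c=cam("wrist"); overlay(c,"w39",(60,40,460,384),2)
E
```

```text
pos [0.5565 0.3019 0.0284] yaw 5.2 t 42.5 q [-0.96  0.9   0.58  1.72 -0.7   0.73 -1.5 ] shift [-0.   -0.02 -0.  ] turn [-0.03  0.01  0.  ]
[ 0.39476355 -0.37268549 -1.00932973]
```

View pics/w39.png

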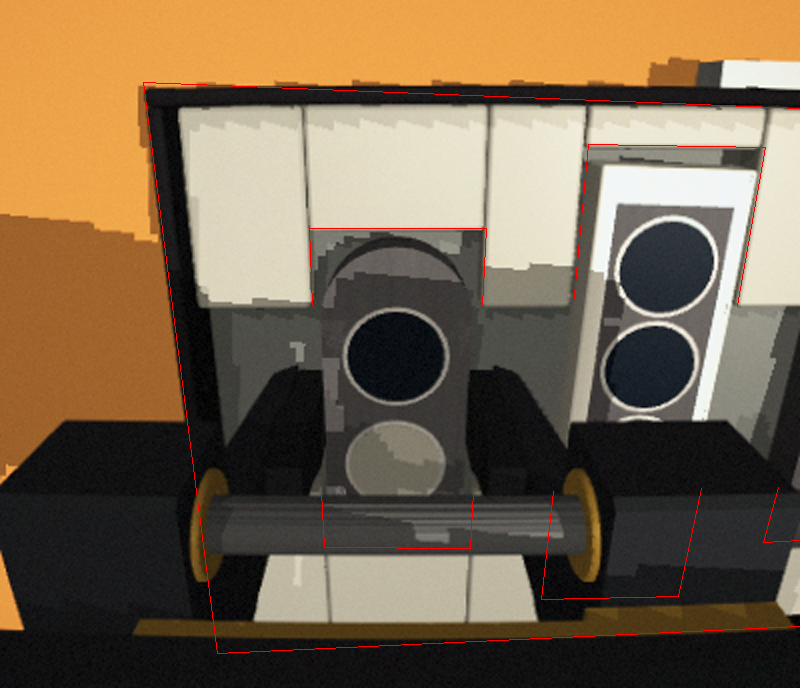

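>>> jog_arm(steps="0 0 0 0 0 0 0.12;0 0 0 0 0 0 0.12;0 0 0 0 0 0 0.12;0 0 0.2 0 0 0 0.12;0 0 0.4 0 0 0 0.12;0.1 -0.3 0.8 0 0 0 0.12;0.2 -0.6 0.9 0 0 0 -1;0.2 -0.6 0.9 0 0 0 -1")

```text
t: 43.35
ee_pos: [0.5759, 0.2332, 0.1844]
orientation: [0.999, 0.05, -0.004, -0.001]
wrist_force: [1.8, 0.6, 0.5]
grip_width: 0.0355
```

>>> jog_arm(steps="0.1 -0.3 0.9 0 0 0 -1;0.1 0 0.6 0 0 0 -1;0 0 0 0 0 0 -1;0 0 0 0 0 0 -1")

```text
t: 43.75
ee_pos: [0.5904, 0.2105, 0.2725]
orientation: [0.999, 0.045, 0.003, -0.003]
wrist_force: [-1.2, 0.4, -0.7]
grip_width: 0.0038
```

```bash
python3 - <<'E'
from h import *
go(.36,.22,.19,5)
c=cam("wrist"); overlay(c,"w40",(80,30,400,330),2.4)
cv2.imwrite("pics/w40f.png",c["img"])
boxes(c,"wrist",["bar_1","slide_1"],.018)
t=cam("top"); cv2.imwrite("pics/top2.png",cv2.resize(t["img"][140:280,80:420],None,fx=2.3,fy=2.3,interpolation=cv2.INTER_CUBIC))
E
```

```text
pos [0.5904 0.2105 0.2725] yaw 5.1 t 43.75 q [-0.95  0.59  0.8   1.63 -0.46  1.12 -1.51] shift [-4.61  0.19 -1.65] turn [-0.05  0.04 -0.02]
bar_1 0.79 [238.5, 170.3, 31.2, 93.8] ctr [0.5606 0.2349] L 0.129 W 0.036 ang 4.8
bar_1 0.71 [338.2, 168.2, 38.6, 93.3] ctr [0.5744 0.104 ] L 0.132 W 0.040 ang 5.4
slide_1 0.89 [288.4, 169.5, 30.3, 64.0] ctr [0.5696 0.1683] L 0.090 W 0.039 ang 7.7
```

View pics/w40.png

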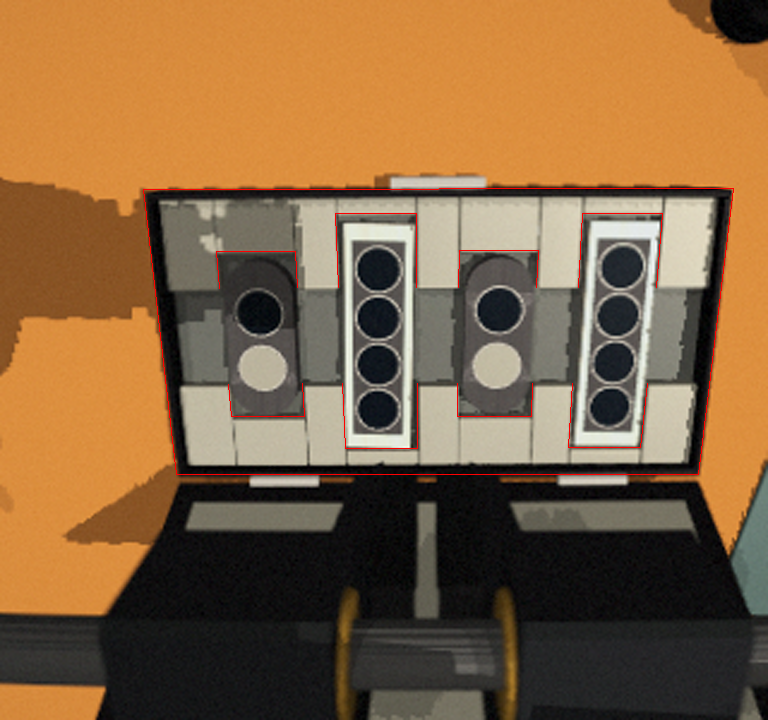

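View pics/w40f.png

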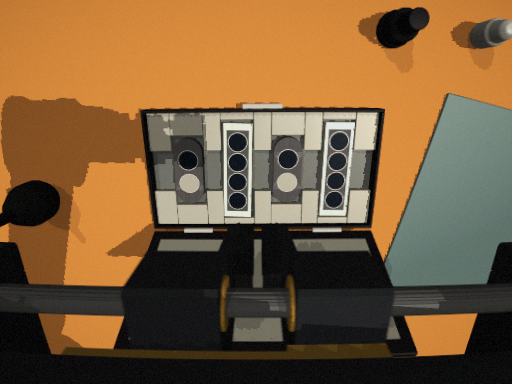

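View pics/top2.png

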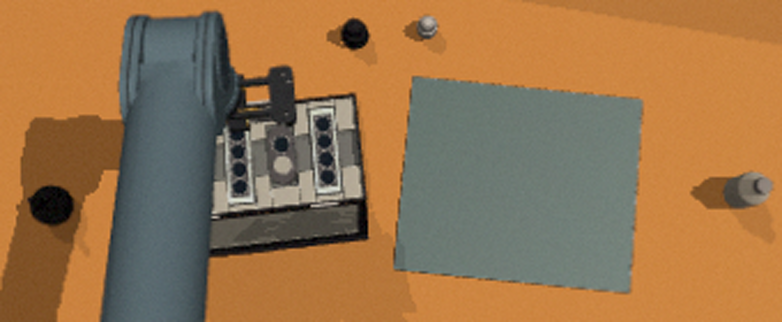

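```bash
cat >> h.py <<'E'
def lidpt(th,d,y,o=0.):
    p=np.load("case.npy");a=np.radians(p[2]);C,S=np.cos(a),np.sin(a)
    lx=-.082+d*np.cos(th)-o*np.sin(th); z=.024+d*np.sin(th)+o*np.cos(th)
    return np.array([p[0]+C*lx-S*y,p[1]+S*lx+C*y,z])
E
python3 - <<'E'
from h import *
t=cam("top")
for th in (1.6,1.7,1.75,1.8,1.85,1.9,1.95,2.0,2.05):
    print(th,proj(t,[lidpt(th,.168,.154),lidpt(th,.168,-.154),lidpt(th,.168,.154,.008),lidpt(th,.168,-.154,.008)]).round(1).tolist(), lidpt(th,.168,0).round(3))
print(proj(t,[lidpt(0,0,.154),lidpt(0,0,-.154)]).round(1))
E
```

```text
1.6 [[138.7, 235.3], [237.8, 224.7], [138.9, 237.8], [238.0, 227.2]] [0.478 0.194 0.192]
1.7 [[139.2, 240.7], [238.3, 230.1], [139.5, 243.3], [238.6, 232.7]] [0.462 0.193 0.191]
1.75 [[139.5, 243.4], [238.6, 232.8], [139.8, 245.9], [238.9, 235.3]] [0.454 0.192 0.189]
1.8 [[139.8, 246.1], [238.9, 235.5], [140.1, 248.6], [239.2, 238.0]] [0.445 0.191 0.188]
1.85 [[140.2, 248.7], [239.2, 238.1], [140.5, 251.2], [239.5, 240.7]] [0.437 0.191 0.185]
1.9 [[140.6, 251.3], [239.5, 240.8], [140.9, 253.8], [239.8, 243.3]] [0.429 0.19  0.183]
1.95 [[141.0, 253.9], [239.8, 243.4], [141.4, 256.3], [240.1, 245.8]] [0.421 0.189 0.18 ]
2.0 [[141.4, 256.4], [240.1, 245.9], [141.8, 258.8], [240.4, 248.3]] [0.414 0.188 0.177]
2.05 [[141.9, 258.9], [240.4, 248.4], [142.3, 261.2], [240.7, 250.7]] [0.406 0.188 0.173]
[[150.8 237.4]
 [239.3 227.9]]
```

>>> jog_arm(steps="-0.3 0 0.1 0 0 0 -1;-0.6 0 0.1 0 0 0 -1;-0.7 0 0 0 0 0 -1;-0.7 0 0 0 0 0 -1;-0.7 0 0 0 0 0 -1;-0.6 0 0 0 0 0 -1;-0.4 0 0 0 0 0 -1;0 0 0 0 0 0 -1")

```text
t: 44.8
ee_pos: [0.377, 0.2105, 0.2716]
orientation: [0.999, 0.048, -0.005, 0.004]
wrist_force: [1.6, 0.8, -0.1]
grip_width: 0.0002
```

```bash
python3 - <<'E'
from h import *
go(.385,.20,.165,5)
E
```

```text
pos [0.377  0.2105 0.2716] yaw 5.5 t 44.8 q [-1.44  0.2   0.94  2.1  -0.19  0.95 -1.86] shift [ 0.16 -0.21 -2.13] turn [ 0.07 -0.09 -0.08]
```

>>> jog_arm(steps="0 0 -0.3 0 0 0 -1;-0.05 -0.05 -0.6 0 0 0 -1;0 -0.05 -0.6 0 0 0 -1;0 0 -0.4 0 0 0 -1;0 0 -0.1 0 0 0 -1")

```text
t: 45.3
ee_pos: [0.3774, 0.2071, 0.1677]
orientation: [0.999, 0.051, -0.004, 0.003]
wrist_force: [0.4, -0.5, -0.1]
grip_width: 0.0004
```

```bash
python3 - <<'E'
from h import *
go(.385,.20,.165,5); print(ctrl.observe()["wrist_force"])
c=cam("wrist","w41"); cv2.imwrite("pics/sc41.png",cv2.resize(cam("scene")["img"][60:240,80:340],None,fx=3,fy=3))
E
```

```text
pos [0.3774 0.2071 0.1677] yaw 5.8 t 45.3 q [-1.26  0.4   0.8   2.19 -0.44  0.72 -1.63] shift [ 0.15 -0.14 -0.05] turn [ 0.06 -0.06 -0.12]
[ 0.38738538 -0.47126372 -0.07342725]
```

View pics/w41.png

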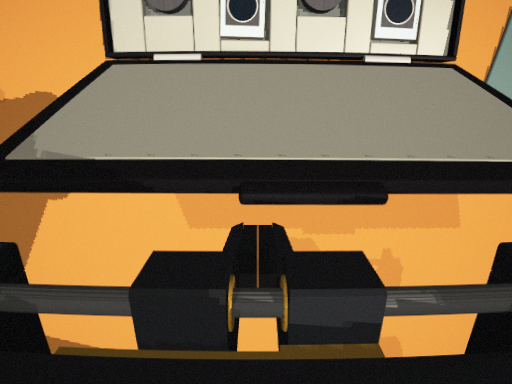

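View pics/sc41.png

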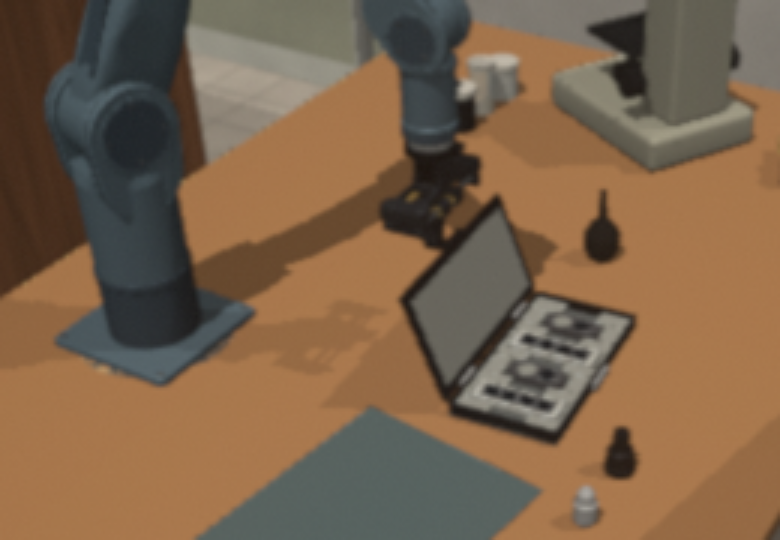

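>>> jog_arm(steps="0.25 0 0 0 0 0 -1;0.25 0 0 0 0 0 -1;0.2 0 0 0 0 0 -1;0.2 0 0 0 0 0 -1;0.2 0 0 0 0 0 -1;0.2 0 0 0 0 0 -1;0.2 0 0 0 0 0 -1;0.2 0 0 0 0 0 -1")

```text
t: 46.2
ee_pos: [0.4642, 0.2114, 0.1736]
orientation: [0.999, 0.053, -0.011, -0.002]
wrist_force: [-5.2, 3.0, 2.0]
grip_width: 0.0006
```

```bash
python3 - <<'E'
from h import *
go(.385,.20,.165,5); print(ctrl.observe()["wrist_force"])
c=cam("wrist","w42")
E
```

```text
pos [0.4642 0.2114 0.1736] yaw 6.1 t 46.2 q [-1.08  0.52  0.75  1.99 -0.49  0.83 -1.51] shift [-1.58 -0.23 -0.17] turn [-0.02 -0.19 -0.16]
[-5.15248533  2.95245982  1.99638127]
```

View pics/w42.png

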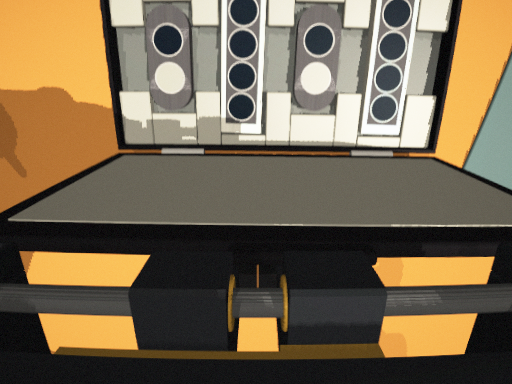

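```bash
python3 - <<'E'
from h import *
for th in np.arange(1.6,-.01,-.1):
    P=lidpt(th,.15,0,.008); print(th.round(2),(P+[-.009,0,.017]).round(3), lidpt(th,.168,0,.008).round(3))
E
```

```text
1.6 [0.462 0.194 0.191] [0.47  0.194 0.192]
1.5 [0.477 0.195 0.191] [0.487 0.195 0.192]
1.4 [0.492 0.197 0.19 ] [0.504 0.197 0.191]
1.3 [0.507 0.198 0.188] [0.52  0.198 0.188]
1.2 [0.521 0.199 0.184] [0.537 0.2   0.183]
1.1 [0.535 0.2   0.178] [0.552 0.201 0.177]
1.0 [0.548 0.202 0.172] [0.567 0.203 0.17 ]
0.9 [0.561 0.203 0.163] [0.581 0.204 0.161]
0.8 [0.573 0.204 0.154] [0.594 0.205 0.15 ]
0.7 [0.583 0.205 0.144] [0.606 0.206 0.138]
0.6 [0.593 0.206 0.132] [0.617 0.207 0.125]
0.5 [0.602 0.207 0.12 ] [0.626 0.208 0.112]
0.4 [0.609 0.207 0.107] [0.634 0.209 0.097]
0.3 [0.615 0.208 0.093] [0.641 0.209 0.081]
0.2 [0.619 0.208 0.079] [0.646 0.21  0.065]
0.1 [0.622 0.208 0.064] [0.649 0.21  0.049]
-0.0 [0.624 0.209 0.049] [0.651 0.21  0.032]
```

>>> jog_arm(steps="0.2 0 0.2 0 0 0 -1;0.3 0 0.12 0 0 0 -1;0.3 0 0.03 0 0 0 -1;0.3 0 -0.03 0 0 0 -1;0.3 0 -0.08 0 0 0 -1;0.28 0 -0.12 0 0 0 -1;0.28 0 -0.15 0 0 0 -1;0.26 0 -0.18 0 0 0 -1")

```text
t: 47.05
ee_pos: [0.5687, 0.2157, 0.1616]
orientation: [0.998, 0.058, -0.027, -0.005]
wrist_force: [-5.9, 2.0, 1.0]
grip_width: 0.0006
```

```bash
python3 - <<'E'
from h import *
go(.561,.203,.163,5); print(ctrl.observe()["wrist_force"])
c=cam("wrist","w43")
E
```

```text
pos [0.5687 0.2157 0.1616] yaw 6.6 t 47.05 q [-0.89  0.7   0.69  1.72 -0.55  0.98 -1.43] shift [-0.15 -0.25  0.03] turn [-0.07 -0.46 -0.23]
[-5.90721688  2.00420473  1.04060135]
```

View pics/w43.png

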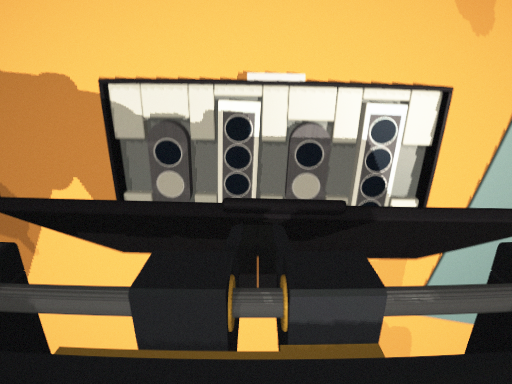

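>>> jog_arm(steps="0.2 0 -0.2 0 -0.05 0 -1;0.2 0 -0.22 0 -0.05 0 -1;0.18 0 -0.25 0 -0.05 0 -1;0.16 0 -0.27 0 -0.05 0 -1;0.12 0 -0.28 0 -0.05 0 -1;0.08 0 -0.28 0 0 0 -1;0.04 0 -0.28 0 0 0 -1")

```text
t: 47.8
ee_pos: [0.624, 0.2194, 0.07]
orientation: [0.998, 0.059, -0.009, -0.007]
wrist_force: [-1.5, 2.7, 4.7]
grip_width: 0.0007
```

```bash
python3 - <<'E'
from h import *
go(.624,.209,.049,5); print(ctrl.observe()["wrist_force"])
c=cam("wrist","w44")
E
```

```text
pos [0.624  0.2194 0.07  ] yaw 6.8 t 47.8 q [-0.79  0.88  0.6   1.62 -0.64  0.86 -1.36] shift [ 0.   -0.21 -0.42] turn [-0.11 -0.15 -0.26]
[-1.46461051  2.72278836  4.6504358 ]
```

View pics/w44.png

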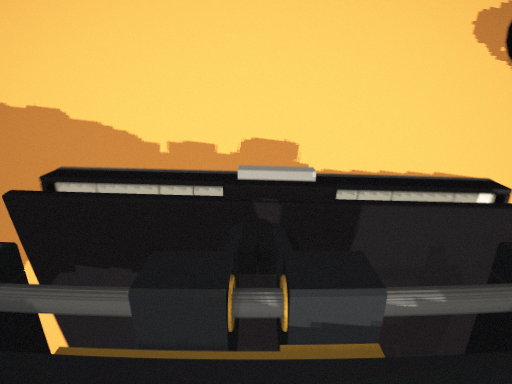

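Nearly shut; press down the last ~21 mm.

>>> jog_arm(steps="0 0 -0.15 0 0 0 -1;0 0 -0.12 0 0 0 -1;0 0 -0.1 0 0 0 -1;0 0 -0.08 0 0 0 -1;0 0 -0.08 0 0 0 -1;0 0 -0.08 0 0 0 -1")

```text
t: 48.45
ee_pos: [0.6255, 0.2187, 0.0492]
orientation: [0.998, 0.059, -0.01, -0.01]
wrist_force: [-13.6, 1.0, 34.1]
grip_width: 0.0003
```

>>> jog_arm(steps="0 0 -0.03 0 0 0 -1;0 0 -0.02 0 0 0 -1")

```text
t: 48.65
ee_pos: [0.6254, 0.2185, 0.0497]
orientation: [0.998, 0.059, -0.01, -0.011]
wrist_force: [-0.9, 2.4, 2.3]
grip_width: 0.001
```

```bash
python3 - <<'E'
from h import *
go(.624,.209,.049,5); print(ctrl.observe()["wrist_force"])
c=cam("wrist","w45")
E
```

```text
pos [0.6254 0.2185 0.0497] yaw 6.8 t 48.65 q [-0.77  0.91  0.58  1.62 -0.66  0.83 -1.35] shift [-0.03 -0.19 -0.01] turn [-0.17 -0.17 -0.26]
[-0.85791762  2.40823421  2.32281568]
```

View pics/w45.png

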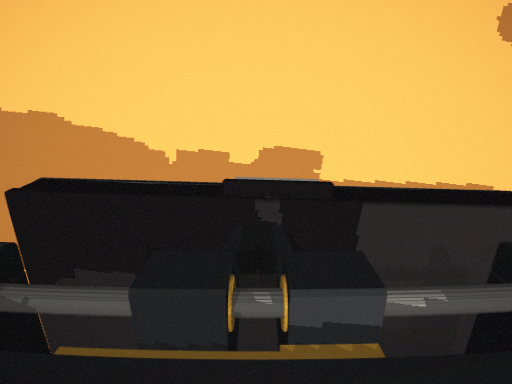

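>>> jog_arm(steps="0 0 -0.1 0 0 0 -1;0 0 -0.1 0 0 0 -1;0 0 -0.1 0 0 0 -1;0 0 -0.1 0 0 0 -1")

```text
t: 49.1
ee_pos: [0.6257, 0.2184, 0.0491]
orientation: [0.998, 0.059, -0.012, -0.016]
wrist_force: [-16.5, -0.1, 43.9]
grip_width: 0.0004
```

>>> jog_arm(steps="0 0 0.2 0 0 0 -1;0 0 0.5 0 0 0 -1;0 0 0.8 0 0 0 -1;0 0 0.8 0 0 0 -1;-0.2 -0.5 0.6 0 0 0 -1;-0.2 -0.8 0.4 0 0 0 -1;-0.2 -0.8 0 0 0 0 -1;0 0 0 0 0 0 -1")

```text
t: 49.9
ee_pos: [0.5926, 0.1025, 0.2191]
orientation: [0.998, 0.057, -0.012, -0.011]
wrist_force: [0.5, 0.8, -0.1]
grip_width: 0.0004
```

```bash
python3 - <<'E'
from h import *
go(.624,.209,.049,5); print(ctrl.observe()["wrist_force"])
c=cam("wrist")
im=c["img"].copy()
for th,col in ((0,(0,0,255)),(.035,(0,255,0))):
    q=proj(c,[lidpt(th,.168,.154,.008),lidpt(th,.168,-.154,.008),lidpt(th,0,-.154,.008),lidpt(th,0,.154,.008)])
    cv2.polylines(im,[q.astype(int)],True,col,1)
cv2.imwrite("pics/w46.png",im)
cv2.imwrite("pics/sc46.png",cv2.resize(cam("scene")["img"][60:240,80:340],None,fx=3,fy=3))
t=cam("top"); 
for l in ("eyepiece","objective","blower","cleaner"):
    for d in ctrl.silhouettes("top",l)[:1]: print(l,d["conf"],d["extent"])
E
```

```text
pos [0.5926 0.1025 0.2191] yaw 6.6 t 49.9 q [-0.74  0.61  0.74  1.72 -0.49  1.03 -1.28] shift [ 0.63  2.13 -3.4 ] turn [-0.17 -0.21 -0.23]
[ 0.47488331  0.83843489 -0.13438298]
eyepiece 0.53 [235.1, 153.3, 13.5, 16.4]
blower 0.5 [102.8, 230.1, 18.9, 16.8]
cleaner 0.73 [265.8, 150.1, 5.1, 9.1]
```

View pics/w46.png

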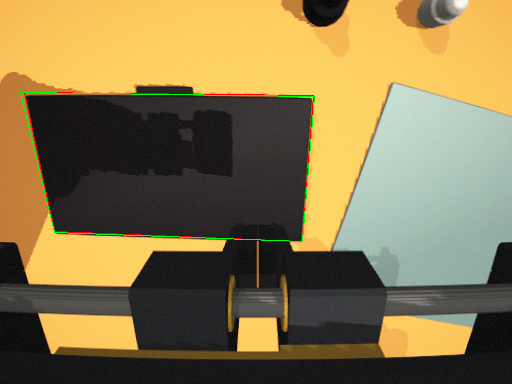

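View pics/sc46.png

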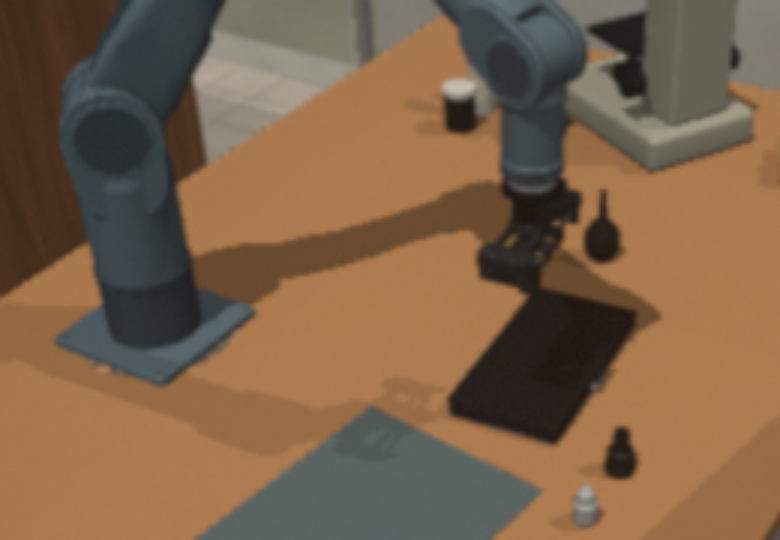

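```bash
python3 -c "
from station import ctrl
print(ctrl.finish_job())"
```

```text
the job is handed in; nothing more can be done
None
```

I've handed the job in at about 50 s of the 210 s allowed. All four sliders are in the case and the lid is shut. `finish_job()` gives no verdict, so I can only vouch for what my own checks showed.

- **Tipping:** I tipped each slider with a slow sideways push of the closed fingers, never pinching one while it stood. The wrist force stayed around 1 N in the readings I took.
- **Placing:** I gripped each slider by its long edges and laid it in a pocket of its own length, both bars in long pockets and both slides in short ones. A wrist-camera picture with the lid still open showed all four inside their pocket outlines. The network measured three of them within about 2 mm of centre. It missed the fourth, the short slide at the far left (+y) end, so I judged that one by eye.
- **Lid:** I swung it over and pressed it down to a hard stop at about 44 N. Afterwards its outline lay along the shut-lid outline. The picture can't separate 0 from 0.035 rad, so the hard stop and the finger height are the better evidence.
- **Disagreement:** My first far-off fix of the case was about 4 mm off in y. A closer view corrected it before the first placement.
- **Bystanders:** The pictures show nothing displaced. In the last check the eyepiece and blower were found where they started. The network found no objective, and its "cleaner" hit was at the objective's place, so both of those were checked by eye only. The cleaner was last seen upright by the mat before I closed the lid.

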